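# Mesh the key of the cherry sample box, open the marked compartment and drop the cherry in

### The arm

A 6-joint arm with a two-finger parallel gripper is mounted at the origin on the work surface. World frame = base frame: x ahead of the robot, y to its left, z up, the work surface at z = 0. Lengths are in m, angles in rad, forces in N, time in s.
With the tool pointing down it reaches from about 0.275 to 0.775 m from the base axis. Payload 14.6 kg.
Tool frame: the origin (TCP) lies midway between the tips of the shut fingers; the grasp point (between the pads) lies 19 mm behind it (bot.grip_depth is the distance from the TCP to the grasp point, in m); z points along the fingers, x is the direction in which the jaws open and shut, and the axes are right-handed (so a half turn about z gives the same grasp; the last joint's range is limited). The gripper opens to 85 mm and grips with 20 to 120 N. Pads are 22 mm wide; open, the fingers measure 114 mm over their backs; the gripper's body (76 mm by 85 mm) begins 54 mm behind the grasp point. The pads swing forward as they close: fully open they stand 13 mm farther back than shut.
Start: joints at [-1.488, 0.263, -0.048, 1.259, 0, 1.415], TCP at [0.124, -0.51, 0.199] pointing down, gripper open.
Joint ranges: [-2.65, 2.65], [-0.89, 1.7], [-1.18, 1.37], [-2.13, 2.11], [-1.35, 1.29], [-3.14, 3.14]. Speed limits (rad/s): [1.89, 1.89, 2.57, 2.79, 3.14, 3.14].

### API

Orientations are given as [roll, pitch, yaw] about the fixed x, y, z axes, in that order (R = Rz(yaw) Ry(pitch) Rx(roll)).
In Python, from plant import bot gives the robot as it stands. The module is installed in compiled form; this text tells all that it offers.
- The arm moves only by the shell command python3 -m handwheel 'ROWS' [FORCE]. ROWS is a JSON object of lists of equal length, an entry for each row: "rotation": the turn, a rotation vector about the tool's x, y, z in degrees, a list of three; "dp": the shift along the tool's x, y, z in m, a list of three; "hand": the opening, from 0 (shut) to 1 (fully open). A call has exactly 5 rows; each row shifts and turns the commanded pose from where the row before left it, along the tool's axes as they then stand; what a row does not reach is not made up. A row lasts 1/12 s, in which the tool goes at most 41.7 mm and 7.16 degrees, less where a joint would pass 70% of its speed; a pose out of reach is approached as far as the arm can. A call is refused whole if a number of a shift passes 0.0417 or a number of a turn 7.16, either way. A call with a gripper value outside its range is refused whole. The fingers move at their own pace and stop on an object; FORCE is the grip in N (left out, the last holds). Time passes only in rows, so rows that do not move let the fingers close, or fill a call up. It gives the time, the measured TCP pose, the force and the opening at its end, in the units of the state.
- bot.sense(): the state, without advancing time (a new reading comes with each control period).
- bot.camera(name): name is "side" or "top" or "wrist"; returns a dict with "frame" (480x640x3 uint8, red, green, blue), "z_map" (480x640 float32, m along the optical axis (not along the pixel's ray), 0 where there is no reading), "fx", "fy", "cx", "cy" (pixels), "dist" ([k1, k2, p1, p2, k3] as OpenCV has them; the pictures are not rectified), "world_from_camera" (4x4, takes a point from camera to world coordinates). Camera axes: x right, y up, looking along -z (the intrinsics and any distortion apply to the point x, -y, -z); pixel columns grow to the right and rows downward; lengths in m; the calibration is good to about 2 mm. A picture is of the moment at which its call begins.
- bot.sign_off(): hands the job in, once; it reports no verdict.
The state is a dict: "t": time; "qpos": joint angles; "qvel": joint speeds; "tau": joint torques, N m; "position": TCP position; "eef_rot": TCP orientation; "force": force on the tool from outside, world axes, zero at the start; "moment": the same for the moment, N m; "finger_gap": finger opening in m.
Only numpy, scipy, OpenCV 4.12 (cv2) and the standard library are available. Lean on these libraries where they do the work, as an engineer would, in place of code of your own. Each camera call takes 0.05 s, during which the arm holds its last target.

### The job

Fit the loose toothed key into the toothed collar in the middle of the round sample box: turn it until the teeth mesh and push it fully home, so that its flange sits on the collar. Turn the cover with it until the cover's window is centred in line with the pointer tab on the box's rim, then take the single cherry from its little stand and drop it through the window into the compartment below. Leave the key in place, the window lined up, and the other things on the table where they are.

Things in the scene. Friction and masses are not known exactly. Their poses are not given: they have to be found in the camera images.
- key_grip (a point): The loose key (0.2 kg, 66 mm tall, upright): centre of its flat grey grip bar, on the key's axis, 50 mm above its underside. Bar 50 mm long (this frame's x), 14 mm thick (y), 42 mm high (24 to 66 mm above the underside): pinch it across its thickness. z is up.
- cover: Round grey metal cover of the box, about 226 mm diameter, 5 mm thick, dark dots and one large window. Turns about the upright axis through its origin (underside, 40 mm above the table). +x points to the window. Stiff (0.2 N m), stays where left. Window starts 0.8 to 1.4 rad counter-clockwise (from above) of the tab; stops 1.5 rad clockwise and 2.2 rad counter-clockwise of it.
- socket (a point): Centre of the open top of the dark steel collar on the cover's middle, 67 mm above the table; same axes as the cover. The key meshes when its x axis is at a multiple of 60 degrees from this x axis (play about 0.08 rad either way, 2 mm radially). Unmeshed, the key's teeth rest on the collar with key_grip 42 mm above this point; fully home, 30 mm, the flange on the collar.
- window (a point): Centre of the window through the cover, 85 mm from the cover's axis, at the cover's top face, 45 mm above the table. The window is a wedge 50 mm long radially (60 to 110 mm from the axis), 40 mm wide at its inner end and 68 mm wide at this point.
- chosen (a point): Point over the middle of the marked compartment, 85 mm from the axis, 45 mm above the table, straight in from the pointer tab: a white block, 20 mm wide, that stands out 34 mm from the round rim, 47 mm high, fixed to the box. The window must come to this point.
- box: The fixed white round sample box, 236 mm diameter, 39 mm high, origin at the centre of its underside, z up. Four quarter compartments divided by thin walls along its x and y axes, floor 4 mm thick. The marked one is the quarter between its +x and +y axes; the tab is on the line half-way between them.
- cherry_center (a point): Centre of the single cherry, a firm ball, 28 mm diameter, with a thin stalk, 12 g, resting on top of its stand; its centre starts 36.5 mm above the table.
- punnet: Bystander: red basket of cherries, 110 x 150 x 60 mm, origin under its centre.
- tape: Bystander: cardboard tape roll, 90 mm diameter, 40 mm high, origin under its centre.
- bowl: Bystander: grey bowl, 110 mm diameter, 45 mm high, origin under its centre.
- key_teeth (a point): Centre of the key's tooth ring, on its axis, 36 mm below key_grip. Six teeth, 6 mm wide, outer diameter 42 mm, 8 to 20 mm above the key's underside, one along this frame's +x, the rest every 60 degrees. Above them a flange, 60 mm diameter, 4 mm thick; inside them a 27.6 mm core ending in an 8 mm tapered nose below the teeth.
- rest: Fixed white ring, 54 mm diameter, 9 mm high, origin under its centre. At the start the key's teeth stand on it with the nose in its bore: lift the key straight up.
- collar_teeth (a point): Half-way up the collar, on its axis. Collar 64 mm outside, 48 mm inside diameter, 22 mm high; six inward teeth, 8 mm wide, reaching in to 32 mm diameter over its whole height, at 30, 90, 150... degrees from the cover's +x, so the gaps lie at 0, 60, 120... degrees.
- stand: Fixed white tube, 23 mm diameter, 25 mm high, origin under its centre, on which the cherry rests.
There are look-alikes about, which are no part of the job. There is more than one size of the part that bears cherry_center; the job needs the smallest.

How it is judged:
By the outcome, as a careful person would: the job done as asked, in the order asked, and still so for the second after the job is handed in, with the robot touching nothing.
It also fails if it takes over 56 s, if anything falls off the work surface, if the arm or the gripper's body presses on something with over 40 N, if the wrist force passes 120 N, or if a joint passes its speed limit or range.

## Working session

There is one attempt and no reset: what is moved stays moved. The work goes in short steps, Python scripts to look and compute and a shell command to move; the robot and the scene stay as the last step left them, time stands still between calls to the robot, and variables do not carry over. Pictures are saved under pics/ and viewed, and the job is handed in when it is done.

```bash
mkdir -p pics
cat > look.py <<'E'
import sys,cv2,numpy as np,pickle
from plant import bot
for n in sys.argv[2:]:
    c=bot.camera(n); pickle.dump(c,open(f'pics/{sys.argv[1]}_{n}.pkl','wb'))
    cv2.imwrite(f'pics/{sys.argv[1]}_{n}.png',c['frame'][:,:,::-1])
s=bot.sense(); print({k:np.round(s[k],4).tolist() for k in('t','position','eef_rot','force','finger_gap')})
E
python3 look.py a top side wrist
```

```text
{'t': 0.15, 'position': [0.1237, -0.51, 0.1984], 'eef_rot': [-3.1415, 0.0008, -1.333], 'force': [-0.2814, 0.0139, -0.6646], 'finger_gap': 0.0857}
```

View pics/a_top.png

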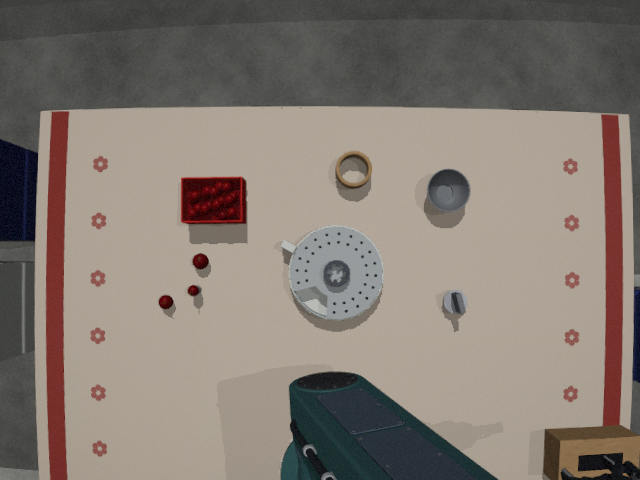

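View pics/a_side.png

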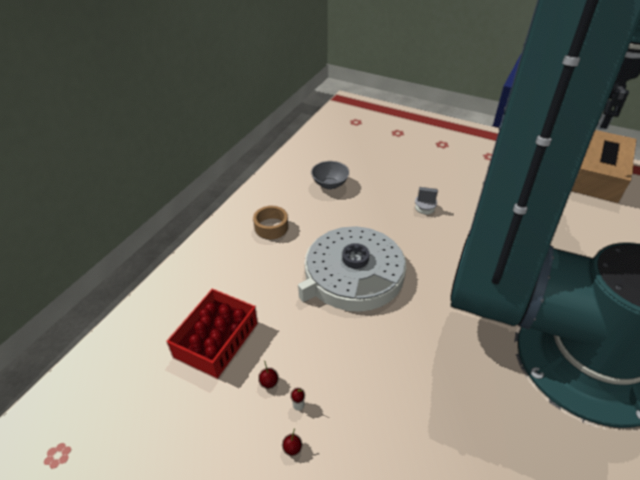

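View pics/a_wrist.png

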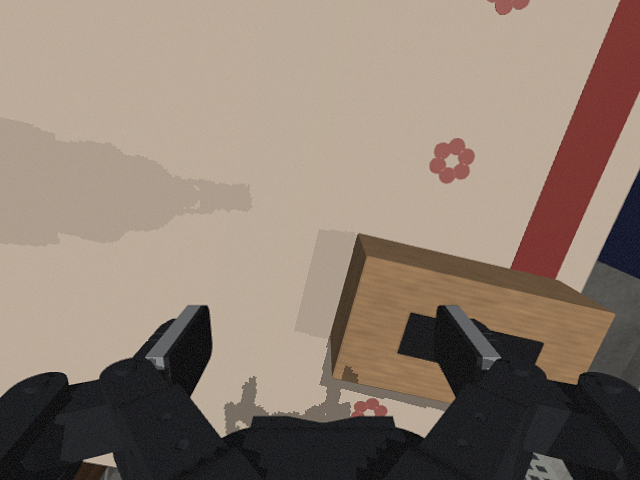

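The top view shows the box at about (336,273) with its tab at (288,247) and its window at (312,299). The key is at (455,302). There are three cherries: (200,261), (193,290) and (166,302). The one at (193,290) looks smallest and has a white stand. I'll check this with crops and measurements.

```bash
cat > geo.py <<'E'
import cv2,numpy as np,pickle
def load(f): return pickle.load(open(f'pics/{f}.pkl','rb'))
def rays(c,uv):
    K=np.array([[c['fx'],0,c['cx']],[0,c['fy'],c['cy']],[0,0,1.]])
    p=cv2.undistortPoints(np.asarray(uv,float).reshape(-1,1,2),K,np.array(c['dist'],float)).reshape(-1,2)
    return np.c_[p[:,0],-p[:,1],-np.ones(len(p))]
def toworld(c,pc):
    T=np.array(c['world_from_camera']); return pc@T[:3,:3].T+T[:3,3]
def cloud(c):
    v,u=np.mgrid[:480,:640]; r=rays(c,np.c_[u.ravel(),v.ravel()])
    return toworld(c,r*c['z_map'].reshape(-1,1)).reshape(480,640,3)
def onplane(c,uv,z):
    T=np.array(c['world_from_camera']); d=rays(c,uv)@T[:3,:3].T; o=T[:3,3]
    return o+d*((z-o[2])/d[:,2])[:,None]
def pix(c,P):
    T=np.linalg.inv(np.array(c['world_from_camera'])); P=np.atleast_2d(P)@T[:3,:3].T+T[:3,3]
    K=np.array([[c['fx'],0,c['cx']],[0,c['fy'],c['cy']],[0,0,1.]])
    return cv2.projectPoints(P*[1,-1,-1],np.zeros(3),np.zeros(3),K,np.array(c['dist'],float))[0].reshape(-1,2)
E
python3 - <<'E'
from geo import *
c=load('a_top'); W=cloud(c); s=load('a_side'); WS=cloud(s)
print(c['fx'],c['dist'],np.array(c['world_from_camera'])[:3,3])
for n,(u,v) in dict(box=(336,273),key=(455,302),A=(200,261),B=(193,290),C=(166,302),tab=(288,247),win=(312,299)).items():
    print(n,W[v,u].round(4), onplane(c,[(u,v)],0.04).round(3))
def crop(c,x0,y0,w,h,k,n): cv2.imwrite(f'pics/{n}.png',cv2.resize(c['frame'][y0:y0+h,x0:x0+w,::-1],None,fx=k,fy=k,interpolation=cv2.INTER_CUBIC))
crop(c,276,215,120,120,5,'c1'); crop(c,150,240,80,80,7,'c2'); crop(s,240,350,90,110,5,'c3');crop(c,425,280,60,50,8,'c4')
E
```

```text
434.9400037500383 [-0.08615996  0.          0.          0.          0.        ] [0.56094078 0.03818844 1.10691158]
box [5.203e-01 5.000e-04 4.310e-02] [[0.52 0.   0.04]]
key [ 0.45   -0.2912  0.0488] [[ 0.449 -0.294  0.04 ]]
A [0.5481 0.3369 0.0369] [[0.548 0.336 0.04 ]]
B [0.4771 0.3506 0.0484] [[0.476 0.353 0.04 ]]
C [0.445  0.4245 0.0303] [[0.446 0.421 0.04 ]]
tab [0.5833 0.1178 0.0484] [[0.583 0.118 0.04 ]]
win [0.4526 0.0597 0.0027] [[0.456 0.059 0.04 ]]
```

View pics/c1.png

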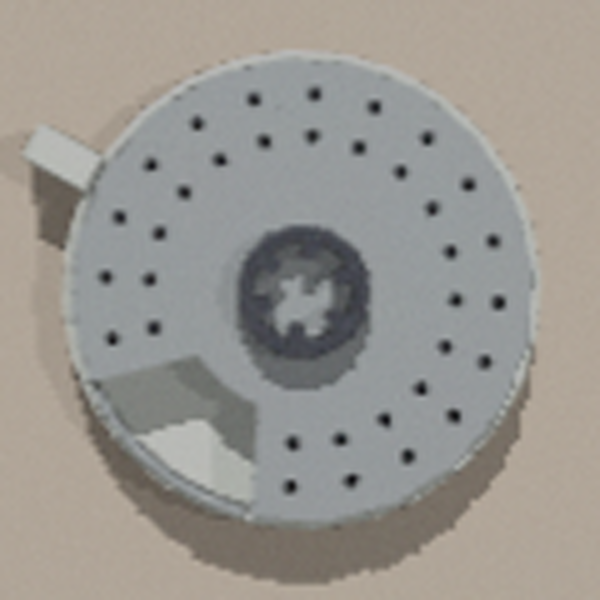

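View pics/c2.png

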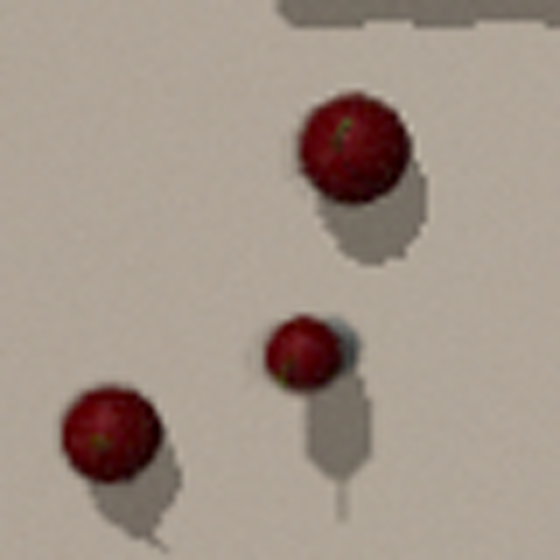

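View pics/c3.png

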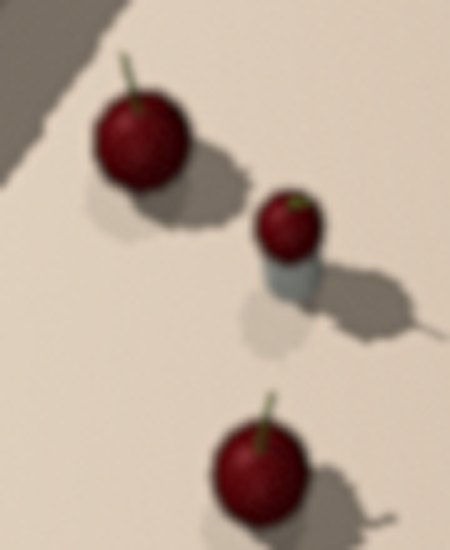

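View pics/c4.png

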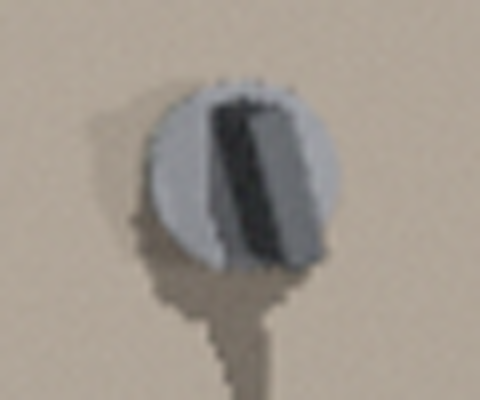

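The crops confirm it. The cherry at (193,290) is the smallest of the three and the only one on a white tube stand. The others at (200,261) and (166,302) are larger and sit on the table. Next I'll fit exact poses.

```bash
cat > fit.py <<'E'
from geo import *
from scipy.optimize import minimize,least_squares
def cover_fit(c,ctr0=(0.52,0.0)):
    W=cloud(c); ok=c['z_map']>0; r=np.hypot(W[...,0]-ctr0[0],W[...,1]-ctr0[1])
    m=(ok&(W[...,2]>0.03)&(r<0.20)&(W[...,2]<0.06)).astype(np.uint8)
    return W,m,r
E
python3 - <<'E'
from fit import *
c=load('a_top'); W=cloud(c)
# depth noise
v,u=np.mgrid[:480,:640]
P=onplane(c,np.c_[u.ravel(),v.ravel()],0.045).reshape(480,640,3)
hs=W[250:262,320:352,2]; print('cover z',hs.mean(),hs.std())
# cover center from gray/edge: circle from depth>0.042 mask outer boundary (excluding tab)
r=np.hypot(P[...,0]-.52,P[...,1]); m=((W[...,2]>0.025)&(r<.2)).astype(np.uint8)
cs=max(cv2.findContours(m,0,cv2.CHAIN_APPROX_NONE)[0],key=len).reshape(-1,2)
Q=onplane(c,cs,0.042)[:,:2]
f=lambda p:np.hypot(Q[:,0]-p[0],Q[:,1]-p[1])-p[2]
s=least_squares(f,[.52,0,.115],loss='soft_l1',f_scale=.001); print('outline circle',s.x,np.abs(f(s.x)).mean())
# collar circle: z>0.058
m=((W[...,2]>0.058)&(r<.06)); Q2=onplane(c,np.c_[u[m],v[m]],0.067)[:,:2]; print('collar top pts',m.sum(),Q2.mean(0),(Q2.max(0)+Q2.min(0))/2,np.ptp(Q2,axis=0))
# tab
rr=np.hypot(W[...,0]-s.x[0],W[...,1]-s.x[1]); m=(W[...,2]>.038)&(rr>.124)&(rr<.16); Q3=onplane(c,np.c_[u[m],v[m]],0.047)[:,:2]
print('tab',m.sum(),Q3.mean(0)); d=Q3.mean(0)-s.x[:2]; print('tab ang',np.arctan2(d[1],d[0]),np.hypot(*d))
# window
m=(W[...,2]<0.0415)&(np.hypot(P[...,0]-s.x[0],P[...,1]-s.x[1])<.112); 
n,l,st,ce=cv2.connectedComponentsWithStats(m.astype(np.uint8)); k=1+np.argmax(st[1:,4]); print(st[k],ce[k])
reg=(np.hypot(P[...,0]-s.x[0],P[...,1]-s.x[1])<.111); M=(l==k)[reg]; X=P[reg][:,:2]-s.x[:2]
for cx in (0,):
  def iou(a):
    x=X@[np.cos(a),np.sin(a)]; y=X@[-np.sin(a),np.cos(a)]; R=np.hypot(x,y)
    w=(x>.06)&(R<.110)&(abs(y)<.02+(x-.06)*.56); return (w&M).sum()/(w|M).sum()
  A=np.linspace(1.5,3.5,2001); I=[iou(a) for a in A]; print('window',A[np.argmax(I)],max(I)); I=np.array(I); print(A[I>max(I)-.01][[0,-1]])
# key bar
R=np.hypot(W[...,0]-.449,W[...,1]+.294)
m=(W[...,2]>.058)&(R<.06); q=onplane(c,np.c_[u[m],v[m]],.067)[:,:2]; box=cv2.minAreaRect((q*1000).astype(np.float32)); print('key',m.sum(),box,W[m][:,2].mean()); 
cc=np.cov((q-q.mean(0)).T); w,V=np.linalg.eigh(cc); print(q.mean(0),np.arctan2(V[1,1],V[0,1]),np.sqrt(w*12))
# flange
m=(W[...,2]>.012)&(W[...,2]<.04)&(R<.06);q=W[m]; print('flange',m.sum(),np.median(q[:,2]),(q.max(0)+q.min(0))/2,np.ptp(q,axis=0))
# cherries top and side
for f in('a_top','a_side'):
  c=load(f);W=cloud(c);F=c['frame'].astype(int)
  red=(F[...,0]>60)&(F[...,1]<35)
  for nm,p,z in(('A',(.548,.337),.02),('B',(.477,.3506),.0365),('C',(.446,.4215),.02)):
    m=red&(np.hypot(W[...,0]-p[0],W[...,1]-p[1])<.026); q=onplane(c,np.c_[u[m],v[m]],z)[:,:2]; print(f,nm,m.sum(),q.mean(0),(q.max(0)+q.min(0))/2,np.ptp(q,axis=0),W[m][:,2].max())
E
```

```text
cover z 0.05157210800879072 0.07652735875271036
outline circle [0.52181183 0.0017355  0.11631098] 0.002865558433675937
collar top pts 323 [0.52174847 0.00162379] [0.52353646 0.00739759] [0.06681039 0.07421371]
tab 93 [0.58812654 0.12235889]
tab ang 1.068132370086041 0.13765044024413003
[294 285  34  33 586] [313.28156997 299.54266212]
window 2.436 0.8483333333333334
[2.417 2.508]
key 127 ((448.942626953125, -297.7196960449219), (48.16238784790039, 16.386011123657227), 17.130949020385742) 0.06585061146430299
[ 0.44891312 -0.29814469] -2.8341618039386813 [0.01558958 0.04771638]
flange 280 0.024658023330066725 [ 0.44984948 -0.29956079  0.02684763] [0.05528378 0.06092602 0.02517118]
a_top A 110 [0.55192861 0.34459672] [0.55159506 0.3430157 ] [0.02775212 0.0331294 ] 0.05042005699739338
a_top B 53 [0.47805913 0.35624414] [0.47736328 0.35667226] [0.01740304 0.02015505] 0.05139089780437822
a_top C 88 [0.44795202 0.43290595] [0.44633181 0.43215707] [0.02550263 0.02844892] 0.03783567879802785
a_side A 153 [0.55230566 0.34213131] [0.5528287 0.3426826] [0.02460972 0.03594162] 0.04658250752759174
a_side B 73 [0.47729277 0.35643763] [0.47744858 0.35613248] [0.01627496 0.02119183] 0.05045856095109491
a_side C 165 [0.44652769 0.43239812] [0.44689235 0.43124232] [0.02305171 0.03013477] 0.0392096670834331
```

```bash
cat > plan.py <<'E'
# usage: plan.py x y z yaw : remaining motion in tool axes
import sys,numpy as np
from plant import bot
from scipy.spatial.transform import Rotation as R
s=bot.sense(); r=R.from_euler('xyz',s['eef_rot']); p=np.array(s['position'])
x,y,z,yaw=map(float,sys.argv[1:5]); g=R.from_euler('xyz',[np.pi,0,yaw])
print('now',p.round(4),np.round(s['eef_rot'],4),'t',round(s['t'],2),'q6',round(s['qpos'][5],3),'F',np.round(s['force'],1),'gap',round(s['finger_gap'],4))
d=np.array([x,y,z])-p
print('tool dp now-axes mm',(r.inv().apply(d)*1000).round(1),' after-turn axes',(g.inv().apply(d)*1000).round(1),'rotvec deg',np.degrees((r.inv()*g).as_rotvec()).round(2),'rows',round(np.linalg.norm(d)/.0417,1))
E
python3 plan.py 0.46 0.0 0.2 1.9
python3 - <<'E'
from geo import *
c=load('a_wrist'); T=np.array(c['world_from_camera']); print(T.round(3)); print(onplane(c,[(320,200),(320,100),(320,350)],.05).round(3)); print(pix(c,[[.1237,-.51,.198],[.1237,-.51,.05]]),c['fx'],c['dist'])
E
```

```text
now [ 0.1237 -0.51    0.1984] [-3.1415e+00  8.0000e-04 -1.3330e+00] t 0.15 q6 1.416 F [-0.3  0.  -0.7] gap 0.0857
tool dp now-axes mm [-416.4 -447.    -1.2]  after-turn axes [373.9 483.2  -1.6] rotvec deg [7.0000e-02 2.0000e-02 1.7476e+02] rows 14.7
[[ 0.236  0.935  0.265  0.191]
 [-0.972  0.228  0.064 -0.493]
 [-0.001 -0.272  0.962  0.374]
 [ 0.     0.     0.     1.   ]]
[[ 0.141 -0.503  0.05 ]
 [ 0.22  -0.484  0.05 ]
 [-0.002 -0.537  0.05 ]]
[[323.84926222 282.97532071]
 [323.37065576 220.84753887]] 374.9211039390532 [0.018317 0.       0.       0.       0.      ]
```

```bash
python3 plan.py 0.5218 0.0017 0.21 1.9
```

```text
now [ 0.1237 -0.51    0.1984] [-3.1415e+00  8.0000e-04 -1.3330e+00] t 0.15 q6 1.416 F [-0.3  0.  -0.7] gap 0.0857
tool dp now-axes mm [-403.5 -507.5  -11.2]  after-turn axes [355.5 542.2 -11.6] rotvec deg [7.0000e-02 2.0000e-02 1.7476e+02] rows 15.6
```

```bash
python3 -m handwheel '{"rotation":[[0,0,0],[0,0,0],[0,0,0],[0,0,0],[0,0,0]],"dp":[[-0.0252,-0.0317,-0.001],[-0.0252,-0.0317,-0.001],[-0.0252,-0.0317,-0.001],[-0.0252,-0.0317,-0.001],[-0.0252,-0.0317,-0.001]],"hand":[1,1,1,1,1]}'
python3 plan.py 0.5218 0.0017 0.21 1.9
```

```text
t: 0.57
position: [0.2486, -0.3487, 0.2037]
eef_rot: [-3.142, 0.0, -1.334]
force: [-0.1, -0.8, -0.8]
finger_gap: 0.0854
now [ 0.2486 -0.3487  0.2037] [-3.1416e+00  1.0000e-04 -1.3337e+00] t 0.57 q6 1.762 F [-0.1 -0.8 -0.8] gap 0.0854
tool dp now-axes mm [-276.4 -347.9   -6.3]  after-turn axes [243.3 371.8  -6.3] rotvec deg [1.0000e-02 0.0000e+00 1.7472e+02] rows 10.7
```

```bash
python3 -m handwheel '{"rotation":[[0,0,-7],[0,0,0],[0,0,0],[0,0,0],[0,0,0]],"dp":[[0,0,0],[0,0,0],[0,0,0],[0,0,0],[0,0,0]],"hand":[1,1,1,1,1]}'
python3 plan.py 0.5218 0.0017 0.21 1.9
```

```text
t: 0.98
position: [0.2474, -0.3512, 0.2036]
eef_rot: [3.141, 0.0, -1.214]
force: [0.5, 0.4, 0.5]
finger_gap: 0.0854
now [ 0.2474 -0.3512  0.2036] [ 3.1415e+00  4.0000e-04 -1.2144e+00] t 0.98 q6 1.638 F [0.5 0.4 0.5] gap 0.0854
tool dp now-axes mm [-235.  -380.3   -6.4]  after-turn axes [245.3 373.7  -6.4] rotvec deg [-3.0000e-02  1.0000e-02 -1.7844e+02] rows 10.7
```

```bash
for i in 1 2; do python3 -m handwheel '{"rotation":[[0,0,0],[0,0,0],[0,0,0],[0,0,0],[0,0,0]],"dp":[[-0.0214,-0.0346,-0.0006],[-0.0214,-0.0346,-0.0006],[-0.0214,-0.0346,-0.0006],[-0.0214,-0.0346,-0.0006],[-0.0214,-0.0346,-0.0006]],"hand":[1,1,1,1,1]}' >/dev/null; done
for i in 1 2 3 4; do python3 -m handwheel '{"rotation":[[0,0,-7.14],[0,0,-7.14],[0,0,-7.14],[0,0,-7.14],[0,0,-7.14]],"dp":[[0,0,0],[0,0,0],[0,0,0],[0,0,0],[0,0,0]],"hand":[1,1,1,1,1]}' >/dev/null; done
python3 plan.py 0.5218 0.0017 0.21 1.9
```

```text
now [ 0.4966 -0.0293  0.2095] [-3.1411e+00  1.0000e-04  1.2844e+00] t 3.48 q6 0.063 F [0.  0.1 0.3] gap 0.0855
tool dp now-axes mm [36.9 15.4 -0.5]  after-turn axes [21.2 33.8 -0.5] rotvec deg [-3.000e-02 -1.000e-02 -3.527e+01] rows 1.0
```

```bash
python3 -m handwheel '{"rotation":[[0,0,-7.05],[0,0,-7.05],[0,0,-7.05],[0,0,-7.05],[0,0,-7.05]],"dp":[[0,0,0],[0,0,0],[0,0,0],[0,0,0],[0,0,0]],"hand":[1,1,1,1,1]}' >/dev/null
python3 -m handwheel '{"rotation":[[0,0,0],[0,0,0],[0,0,0],[0,0,0],[0,0,0]],"dp":[[0.0106,0.0169,0],[0.0106,0.0169,0],[0,0,0],[0,0,0],[0,0,0]],"hand":[1,1,1,1,1]}' >/dev/null
python3 plan.py 0.5218 0.0017 0.21 1.9; python3 look.py b wrist
```

```text
now [0.5216 0.0018 0.2095] [-3.1409e+00 -1.0000e-04  1.8951e+00] t 4.32 q6 -0.477 F [ 0.2 -0.3  0.4] gap 0.0857
tool dp now-axes mm [-0.2  0.2 -0.5]  after-turn axes [-0.2  0.2 -0.5] rotvec deg [-0.04 -0.01 -0.28] rows 0.0
{'t': 4.3667, 'position': [0.5215, 0.0018, 0.2096], 'eef_rot': [-3.1411, -0.0001, 1.8952], 'force': [1.0713, 0.781, -0.5657], 'finger_gap': 0.0854}
```

View pics/b_wrist.png

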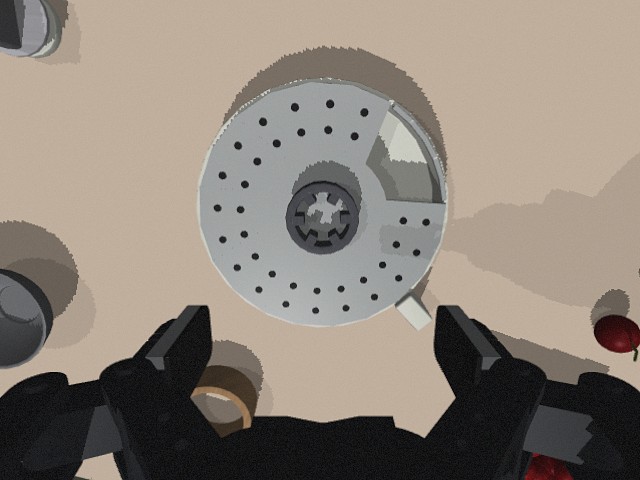

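The wrist view shows the collar at (323,217), the window at (412,155) and the tab at (413,311). I'll fit these now.

```bash
cat > wfit.py <<'E'
import sys
from geo import *
from scipy.optimize import least_squares
def run(f,keyed=False,c0=(.5215,.0017)):
    c=load(f); F=c['frame'].astype(int); g=F.sum(2)/3; v,u=np.mgrid[:480,:640]
    P=onplane(c,np.c_[u.ravel(),v.ravel()],0.045).reshape(480,640,3)[...,:2]
    P67=onplane(c,np.c_[u.ravel(),v.ravel()],0.067).reshape(480,640,3)[...,:2]
    W=cloud(c)
    # dots
    r=np.hypot(P[...,0]-c0[0],P[...,1]-c0[1]); m=((g<75)&(r>.055)&(r<.108)).astype(np.uint8)
    n,l,st,ce=cv2.connectedComponentsWithStats(m); D=np.array([onplane(c,[ce[k]],.045)[0,:2] for k in range(1,n) if 8<st[k,4]<120])
    def f2(p): return (np.abs(np.hypot(D[:,0]-p[0],D[:,1]-p[1])-(p[2]+p[3])/2)-(p[2]-p[3])/2)
    s=least_squares(f2,[*c0,.095,.075],loss='soft_l1',f_scale=.001); C=s.x[:2]; print('dots',len(D),s.x.round(4),np.median(np.abs(f2(s.x))))
    # collar
    if not keyed:
        m=((g<95)&(np.hypot(P67[...,0]-C[0],P67[...,1]-C[1])<.042)).astype(np.uint8)
        cs=max(cv2.findContours(m,0,cv2.CHAIN_APPROX_NONE)[0],key=len).reshape(-1,2); Q=onplane(c,cs,.067)[:,:2]
        fc=lambda p:np.hypot(Q[:,0]-p[0],Q[:,1]-p[1])-p[2]
        s=least_squares(fc,[*C,.032],loss='soft_l1',f_scale=.0005); print('collar z=67',s.x.round(4),np.median(np.abs(fc(s.x))))
    # window from depth
    X=P-C; reg=np.hypot(X[...,0],X[...,1])<.111; M=(W[...,2]<.0425)&(c['z_map']>0)&reg
    n,l,st,ce=cv2.connectedComponentsWithStats(M.astype(np.uint8)); k=1+np.argmax(st[1:,4]); M=(l==k)[reg]; Y=X[reg]
    def iou(a):
        x=Y@[np.cos(a),np.sin(a)]; y=Y@[-np.sin(a),np.cos(a)]; R=np.hypot(x,y)
        w=(x>.06)&(R<.110)&(abs(y)<.02+(x-.06)*.56); return (w&M).sum()/(w|M).sum()
    A=np.linspace(-.6,3.6,4201); I=np.array([iou(a) for a in A]); b=A[I>I.max()-.01]; wa=b.mean(); print('window',wa.round(4),A[I.argmax()].round(3),I.max().round(3))
    # dots: mean of symmetric ring, angles of gaps
    a=np.arctan2(D[:,1]-C[1],D[:,0]-C[0]); rr=np.hypot(*(D-C).T)
    for nm,sel in(('outer',rr>.08),('inner',rr<=.08)):
        aa=np.sort(a[sel]%(2*np.pi)); gp=np.diff(np.r_[aa,aa[0]+2*np.pi]); j=gp.argmax(); print(nm,sel.sum(),'gap',gp[j].round(3),'mid',((aa[j]+gp[j]/2)%(2*np.pi)).round(4),'others',np.sort(gp)[-4:-1].round(3))
    # tab
    P47=onplane(c,np.c_[u.ravel(),v.ravel()],0.047).reshape(480,640,3)[...,:2]; X=P47-C; R=np.hypot(X[...,0],X[...,1])
    m=(W[...,2]>.040)&(W[...,2]<.055)&(R>.124)&(R<.149)&(np.abs(np.arctan2(X[...,1],X[...,0])-1.07)<.3); q=P47[m]; d=q.mean(0)-C; q2=q-q.mean(0)
    w,V=np.linalg.eigh(np.cov(q2.T)); ta=np.arctan2(d[1],d[0]); print('tab',m.sum(),ta.round(4),np.hypot(*d).round(4),'axis',(np.arctan2(V[1,1],V[0,1])%np.pi).round(3),np.sqrt(12*w).round(4)); print('win-tab',(wa-ta).round(4)); return C,wa,ta
if __name__=='__main__': run(sys.argv[1],len(sys.argv)>2)
E
python3 wfit.py b_wrist
```

```text
dots 34 [0.5202 0.0014 0.0961 0.0751] 4.611872632172276e-05
collar z=67 [0.5178 0.0015 0.0321] 0.0005538964567309394
window 2.472 2.489 0.861
outer 17 gap 1.257 mid 2.4543 others [0.315 0.315 0.316]
inner 17 gap 1.256 mid 2.4547 others [0.316 0.316 0.316]
tab 476 1.0718 0.1363 axis 1.107 [0.0203 0.025 ]
win-tab 1.4002
```

```bash
python3 plan.py 0.449 -0.298 0.21 1.878
```

```text
now [0.5215 0.0018 0.2096] [-3.1411e+00 -1.0000e-04  1.8952e+00] t 4.37 q6 -0.477 F [ 1.1  0.8 -0.6] gap 0.0854
tool dp now-axes mm [-261.1 -164.2   -0.3]  after-turn axes [-263.9 -159.7   -0.4] rotvec deg [-0.03 -0.01  0.98] rows 7.4
```

```bash
python3 -m handwheel '{"rotation":[[0,0,0],[0,0,0],[0,0,0],[0,0,0],[0,0,0]],"dp":[[-0.0328,-0.0205,0],[-0.0328,-0.0205,0],[-0.0328,-0.0205,0],[-0.0328,-0.0205,0],[-0.0328,-0.0205,0]],"hand":[1,1,1,1,1]}' >/dev/null
python3 -m handwheel '{"rotation":[[0,0,0],[0,0,0],[0,0,0],[0,0,0],[0,0,0]],"dp":[[-0.0328,-0.0205,0],[-0.0328,-0.0205,0],[-0.0328,-0.0205,0],[0,0,0],[0,0,0]],"hand":[1,1,1,0.7,0.7]}' >/dev/null
python3 plan.py 0.449 -0.298 0.21 1.878;  python3 look.py k wrist
```

```text
now [ 0.4491 -0.3006  0.2095] [-3.1413e+00 -3.0000e-04  1.8923e+00] t 5.2 q6 -1.062 F [ 0.1 -1.1  0. ] gap 0.0644
tool dp now-axes mm [ 2.5  0.7 -0.5]  after-turn axes [ 2.5  0.7 -0.5] rotvec deg [-0.02 -0.02  0.82] rows 0.1
{'t': 5.25, 'position': [0.4495, -0.2992, 0.2096], 'eef_rot': [-3.1414, -0.0005, 1.894], 'force': [0.5938, 0.7844, -0.57], 'finger_gap': 0.0602}
```

View pics/k_wrist.png

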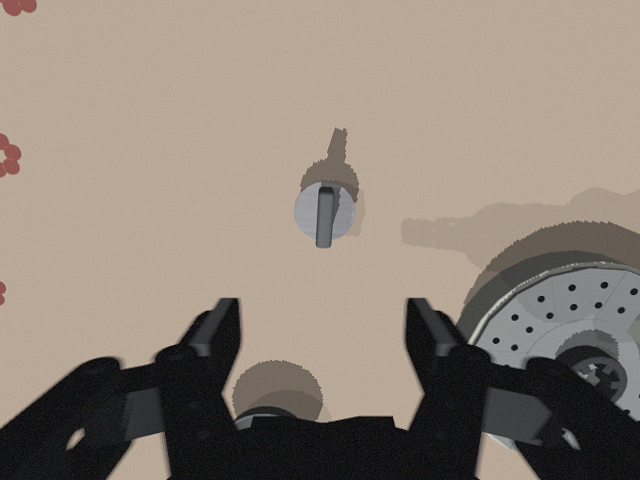

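The key's bar is at (324,217), nearly vertical in the picture, with its flange around it.

Run:
```python
from geo import *
from scipy.optimize import least_squares
c=load('k_wrist'); F=c['frame'].astype(int); g=F.sum(2)/3; W=cloud(c); v,u=np.mgrid[:480,:640]
m=(W[...,2]>.055)&(c['z_map']>0)&(abs(u-324)<40)&(abs(v-217)<50)
q=onplane(c,np.c_[u[m],v[m]],.067)[:,:2]
b=cv2.minAreaRect((q*1e3).astype(np.float32)); print('bar',m.sum(),b); w,V=np.linalg.eigh(np.cov((q-q.mean(0)).T)); print(q.mean(0),np.arctan2(V[1,1],V[0,1])%np.pi,np.sqrt(12*w),W[m][:,2].mean())
m=((W[...,2]>.012)&(abs(u-324)<40)&(abs(v-212)<45)).astype(np.uint8); m=cv2.morphologyEx(m,cv2.MORPH_OPEN,np.ones((3,3),np.uint8))
cs=max(cv2.findContours(m,0,cv2.CHAIN_APPROX_NONE)[0],key=len).reshape(-1,2); Q=onplane(c,cs,.024)[:,:2]
# mask off bar end
f=lambda p:np.hypot(Q[:,0]-p[0],Q[:,1]-p[1])-p[2]
s=least_squares(f,[.449,-.298,.03],loss='soft_l1',f_scale=.0005);print('flange',s.x,np.median(abs(f(s.x))))
k=cv2.resize(c['frame'][120:260,270:390,::-1],None,fx=4.2,fy=4.2,interpolation=cv2.INTER_CUBIC); cv2.imwrite('pics/k_crop.png',k)
```

```text
bar 901 ((446.8286437988281, -299.0804748535156), (50.32456970214844, 13.8296480178833), 14.98747730255127)
[ 0.44649957 -0.29917993] 0.2622820373398902 [0.01368374 0.04976802] 0.06659311595175055
flange [ 0.44841433 -0.29859563  0.0295109 ] 0.0002897704712230449
```

View pics/k_crop.png

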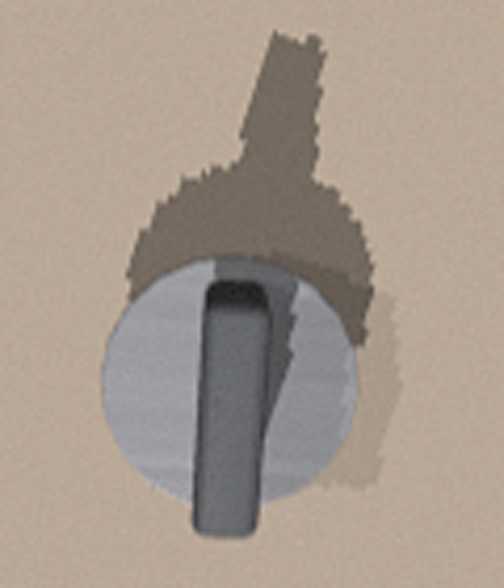

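Run:
```python
from geo import *
from scipy.optimize import least_squares
def circ(Q,p0):
    f=lambda p:np.hypot(Q[:,0]-p[0],Q[:,1]-p[1])-p[2]
    s=least_squares(f,p0,loss='soft_l1',f_scale=.0005); return s.x.round(4),np.median(abs(f(s.x))).round(5)
c=load('b_wrist'); W=cloud(c); v,u=np.mgrid[:480,:640]
near=(abs(u-323)<50)&(abs(v-217)<50)
for zt in(.055,.06):
    m=((W[...,2]>zt)&near).astype(np.uint8); m=cv2.morphologyEx(m,cv2.MORPH_OPEN,np.ones((3,3),np.uint8))
    cs=max(cv2.findContours(m,0,cv2.CHAIN_APPROX_NONE)[0],key=len).reshape(-1,2); 
    for z in(.067,.045): print('collar',zt,z,circ(onplane(c,cs,z)[:,:2],[.52,0,.032]), circ(onplane(c,cs[cs[:,1]>217],z)[:,:2],[.52,0,.032]))
    print('med z',np.median(W[...,2][m>0]))
# camera optical direction offset
T=np.array(c['world_from_camera']); print(T[:3,3].round(4))
g=W[90:120,300:380]; print('cover z by wrist',np.median(W[230:300,220:420,2]), 'table',np.median(W[20:60,300:500,2]))
c=load('k_wrist'); W=cloud(c)
m=(W[...,2]>.018)&(W[...,2]<.032)&(abs(u-324)<40)&(abs(v-212)<45); m=cv2.morphologyEx(m.astype(np.uint8),cv2.MORPH_OPEN,np.ones((3,3),np.uint8))
cs=max(cv2.findContours(m,0,cv2.CHAIN_APPROX_NONE)[0],key=len).reshape(-1,2); Q=onplane(c,cs,.025)[:,:2]; r=np.hypot(*(Q-[.448,-.2986]).T); Q=Q[r>.026]; print('flange',circ(Q,[.449,-.298,.03]),len(Q)); print(np.median(W[...,2][m>0]))
```

```text
collar 0.055 0.067 (array([0.5197, 0.0013, 0.0314]), np.float64(0.00024)) (array([0.5202, 0.0014, 0.0311]), np.float64(0.00017))
collar 0.055 0.045 (array([0.5241, 0.0027, 0.0336]), np.float64(0.00026)) (array([0.5246, 0.0029, 0.0333]), np.float64(0.00018))
med z 0.06688260228417289
collar 0.06 0.067 (array([0.52  , 0.0013, 0.0313]), np.float64(0.00019)) (array([0.5202, 0.0014, 0.0311]), np.float64(0.00017))
collar 0.06 0.045 (array([0.5244, 0.0028, 0.0334]), np.float64(0.0002)) (array([0.5246, 0.0029, 0.0333]), np.float64(0.00018))
med z 0.06695354653521829
[ 0.4563 -0.0194  0.3846]
cover z by wrist 0.0453209491142155 table -3.05207463894841e-05
flange (array([ 0.4479, -0.2987,  0.0292]), np.float64(0.00023)) 170
0.025142959814261845
```

```bash
python3 plan.py 0.4472 -0.2990 0.033 1.833
```

```text
now [ 0.4495 -0.2992  0.2096] [-3.1414e+00 -5.0000e-04  1.8940e+00] t 5.25 q6 -1.062 F [ 0.6  0.8 -0.6] gap 0.0602
tool dp now-axes mm [  0.9  -2.1 176.6]  after-turn axes [  0.8  -2.2 176.6] rotvec deg [-0.01 -0.03  3.5 ] rows 4.2
```

```bash
python3 -m handwheel '{"rotation":[[0,0,3.5],[0,0,0],[0,0,0],[0,0,0],[0,0,0]],"dp":[[0,0,0],[0.0008,-0.0022,0.035],[0,0,0.035],[0,0,0.02],[0,0,0]],"hand":[0.6,0.6,0.6,0.6,0.6]}' 60 >/dev/null
python3 plan.py 0.4472 -0.2990 0.033 1.833
```

```text
now [ 0.4464 -0.2956  0.1165] [-3.1386 -0.0049  1.8367] t 5.67 q6 -1.003 F [-0.6  0.8 -0.1] gap 0.0512
tool dp now-axes mm [-3.9  0.2 83.4]  after-turn axes [-3.5 -0.1 83.5] rotvec deg [-0.17 -0.28  0.21] rows 2.0
```

```bash
python3 -m handwheel '{"rotation":[[0,0,0],[0,0,0],[0,0,0],[0,0,0],[0,0,0]],"dp":[[0,0,0.03],[0,0,0],[0,0,0],[0,0,0],[0,0,0]],"hand":[0.6,0.6,0.6,0.6,0.6]}' 60 >/dev/null
python3 plan.py 0.4472 -0.2990 0.033 1.833
```

```text
now [ 0.4488 -0.2987  0.0916] [3.1403e+00 1.9000e-03 1.8359e+00] t 6.08 q6 -1.004 F [-0.1  0.6  0.2] gap 0.0515
tool dp now-axes mm [ 0.2 -1.7 58.6]  after-turn axes [ 0.1 -1.6 58.6] rotvec deg [0.07 0.11 0.17] rows 1.4
```

```bash
python3 -m handwheel '{"rotation":[[0,0,0],[0,0,0],[0,0,0],[0,0,0],[0,0,0]],"dp":[[0,-0.0016,0.02],[0,0,0.02],[0,0,0.0185],[0,0,0],[0,0,0]],"hand":[0.6,0.6,0.6,0.6,0.6]}' 60 >/dev/null
python3 plan.py 0.4472 -0.2990 0.033 1.833; python3 look.py k2 wrist
```

```text
now [ 0.4465 -0.2987  0.032 ] [-3.1414e+00 -2.0000e-04  1.8356e+00] t 6.5 q6 -1.006 F [0.3 0.8 0.9] gap 0.051
tool dp now-axes mm [-0.4  0.6 -1. ]  after-turn axes [-0.4  0.6 -1. ] rotvec deg [-0.01 -0.01  0.15] rows 0.0
{'t': 6.55, 'position': [0.447, -0.2991, 0.0326], 'eef_rot': [3.141, 0.0009, 1.8357], 'force': [1.0007, 0.0504, -0.2903], 'finger_gap': 0.0515}
```

View pics/k2_wrist.png

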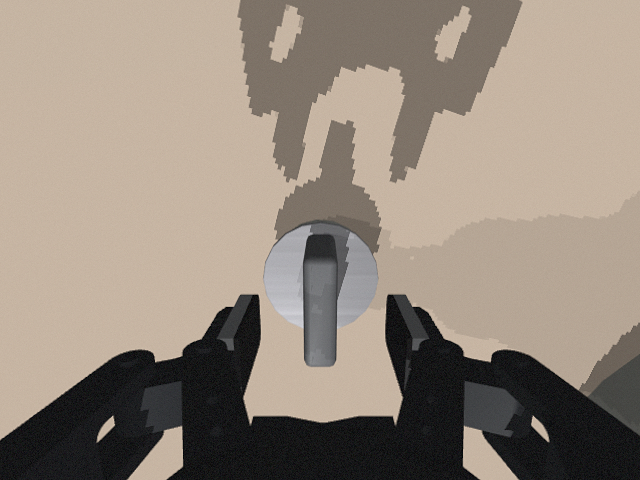

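The bar is centred between the fingers, at column 320 against a finger mid-line of 323. Closing now.

```bash
for i in 1 2; do python3 -m handwheel '{"rotation":[[0,0,0],[0,0,0],[0,0,0],[0,0,0],[0,0,0]],"dp":[[0,0,0],[0,0,0],[0,0,0],[0,0,0],[0,0,0]],"hand":[0,0,0,0,0]}' 70; done
python3 -m handwheel '{"rotation":[[0,0,0],[0,0,0],[0,0,0],[0,0,0],[0,0,0]],"dp":[[0,0,-0.01],[0,0,-0.02],[0,0,-0.03],[0,0,-0.04],[0,0,-0.03]],"hand":[0,0,0,0,0]}' 70
python3 plan.py 0.52 0.0013 0.15 1.931
```

```text
t: 6.97
position: [0.4471, -0.2994, 0.0323]
eef_rot: [3.141, 0.002, 1.836]
force: [0.1, -0.3, 6.7]
finger_gap: 0.01
t: 7.38
position: [0.4471, -0.2994, 0.0323]
eef_rot: [3.141, 0.002, 1.836]
force: [-0.3, -1.5, 6.6]
finger_gap: 0.01
t: 7.8
position: [0.4464, -0.2986, 0.164]
eef_rot: [3.141, 0.001, 1.836]
force: [0.8, -1.0, -2.4]
finger_gap: 0.0099
now [ 0.4464 -0.2986  0.164 ] [3.1411e+00 7.0000e-04 1.8357e+00] t 7.8 q6 -1.006 F [ 0.8 -1.  -2.4] gap 0.0099
tool dp now-axes mm [270.1 149.6  13.9]  after-turn axes [254.7 174.6  14. ] rotvec deg [ 0.03  0.04 -5.46] rows 7.4
```

```bash
python3 look.py k3 wrist side
```

```text
{'t': 7.9, 'position': [0.4481, -0.3001, 0.166], 'eef_rot': [3.1377, 0.0061, 1.8357], 'force': [0.611, -0.0291, -1.7069], 'finger_gap': 0.0102}
```

View pics/k3_wrist.png

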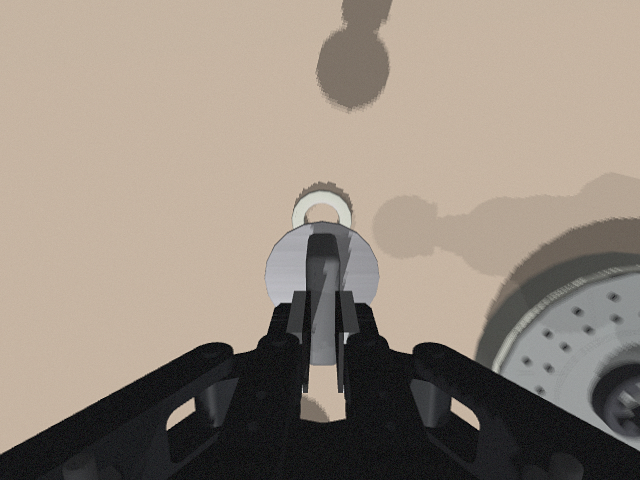

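View pics/k3_side.png

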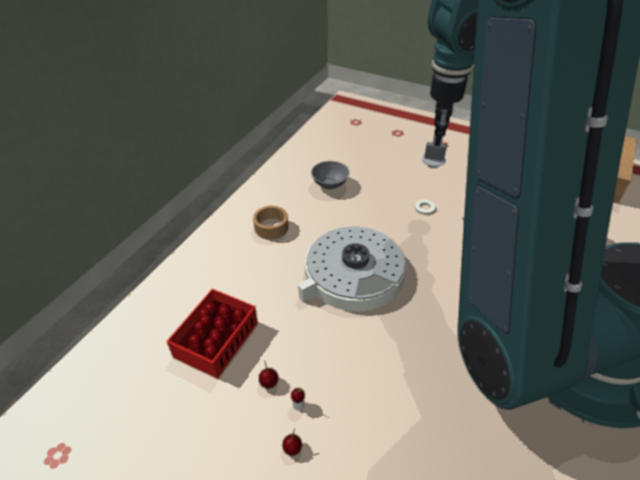

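```bash
python3 - <<'E'
from geo import *
from scipy.optimize import least_squares
def circ(Q,p0,R=None):
    f=lambda p:np.hypot(Q[:,0]-p[0],Q[:,1]-p[1])-(R or p[2])
    s=least_squares(f,p0,loss='soft_l1',f_scale=.0005); return s.x.round(4),np.median(abs(f(s.x))).round(5)
c=load('k3_wrist'); F=c['frame'].astype(int); g=F.sum(2)/3; W=cloud(c); v,u=np.mgrid[:480,:640]
m=(W[...,2]>.15)&(W[...,2]<.168)&(abs(u-322)<65)&(v>215)&(v<302)
print(np.median(W[...,2][m]))
m=cv2.morphologyEx(m.astype(np.uint8),cv2.MORPH_CLOSE,np.ones((3,3),np.uint8)); cs=max(cv2.findContours(m,0,cv2.CHAIN_APPROX_NONE)[0],key=len).reshape(-1,2)
z=np.median(W[...,2][m>0]); Q=onplane(c,cs,z)[:,:2]; ctr=onplane(c,[(322,282)],z)[0,:2]; r=np.hypot(*(Q-ctr).T); Q=Q[r>.027]; print('flange',z,len(Q),circ(Q,[*ctr,.03]),circ(Q,[*ctr,.03],.03))
m=((g>205)&(abs(u-322)<40)&(v>180)&(v<225)); 
mm=(W[...,2]>.005)&(W[...,2]<.015)&(abs(u-322)<40)&(v>180)&(v<230)&(g>190); q=onplane(c,np.c_[u[mm],v[mm]],.009)[:,:2]
cs=max(cv2.findContours(mm.astype(np.uint8),0,cv2.CHAIN_APPROX_NONE)[0],key=len).reshape(-1,2);Q=onplane(c,cs,.009)[:,:2];Q=Q[np.hypot(*(Q-[.447,-.299]).T)>.023];print('rest',len(Q),circ(Q,[.447,-.299,.027]))
E
python3 -c "
from plant import bot;print(bot.sense()['position'],bot.sense()['eef_rot'])"
```

```text
0.15675627769542658
flange 0.1567600362431148 213 (array([ 0.4466, -0.2983,  0.0293]), np.float64(0.00011)) (array([ 0.4473, -0.2981,  0.03  ]), np.float64(0.00039))
rest 101 (array([ 0.4487, -0.2986,  0.0256]), np.float64(0.00023))
[ 0.44813422 -0.30014154  0.16597634] [3.13771538 0.00611369 1.83569323]
```

```bash
python3 -m handwheel '{"rotation":[[0,0,-5.46],[0,0,0],[0,0,0],[0,0,0],[0,0,0]],"dp":[[0,0,0],[0.034,0.0233,0],[0.034,0.0233,0],[0.034,0.0233,0],[0.034,0.0233,0]],"hand":[0,0,0,0,0]}' >/dev/null
python3 -m handwheel '{"rotation":[[0,0,0],[0,0,0],[0,0,0],[0,0,0],[0,0,0]],"dp":[[0.034,0.0233,0],[0.034,0.0233,0],[0.034,0.0233,0],[0,0,0],[0,0,0]],"hand":[0,0,0,0,0]}' >/dev/null
python3 -m handwheel '{"rotation":[[0,0,0],[0,0,0],[0,0,0],[0,0,0],[0,0,0]],"dp":[[0,0,0],[0,0,0],[0,0,0],[0,0,0],[0,0,0]],"hand":[0,0,0,0,0]}' >/dev/null
python3 plan.py 0.52 0.0013 0.125 1.931
```

```text
now [ 0.5151 -0.0193  0.1613] [ 3.1416 -0.      1.9295] t 9.15 q6 -0.554 F [ 0.3  0.5 -2.3] gap 0.01
tool dp now-axes mm [17.5 11.8 36.3]  after-turn axes [17.5 11.8 36.3] rotvec deg [ 0.   -0.   -0.08] rows 1.0
```

```bash
python3 -m handwheel '{"rotation":[[0,0,0],[0,0,0],[0,0,0],[0,0,0],[0,0,0]],"dp":[[0.0175,0.0118,0],[0,0,0.02],[0,0,0.016],[0,0,0],[0,0,0]],"hand":[0,0,0,0,0]}' >/dev/null
python3 -m handwheel '{"rotation":[[0,0,0],[0,0,0],[0,0,0],[0,0,0],[0,0,0]],"dp":[[0,0,0],[0,0,0],[0,0,0],[0,0,0],[0,0,0]],"hand":[0,0,0,0,0]}' >/dev/null
python3 plan.py 0.52 0.0013 0.125 1.931; python3 look.py m wrist
```

```text
now [0.5203 0.002  0.1256] [3.1412e+00 2.0000e-04 1.9309e+00] t 9.98 q6 -0.513 F [-0.   0.1 -2.7] gap 0.0097
tool dp now-axes mm [-0.6 -0.5  0.6]  after-turn axes [-0.6 -0.5  0.6] rotvec deg [ 0.02  0.01 -0.01] rows 0.0
{'t': 10.0333, 'position': [0.5202, 0.002, 0.1255], 'eef_rot': [3.1413, 0.0002, 1.9309], 'force': [-0.0088, -0.2061, -2.8671], 'finger_gap': 0.0098}
```

View pics/m_wrist.png

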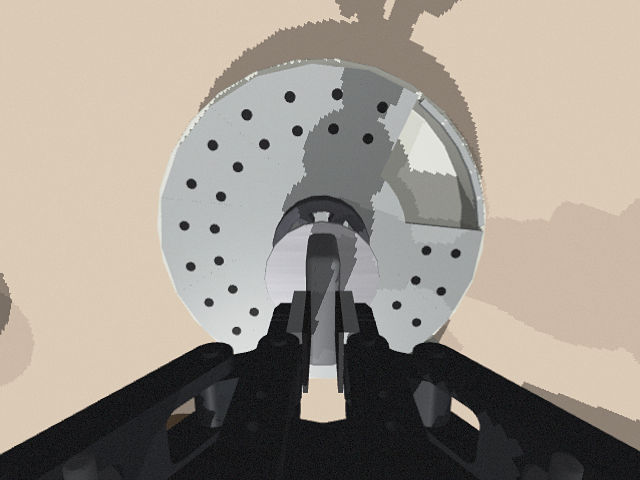

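```bash
python3 wfit.py m_wrist k
python3 - <<'E'
from geo import *
from scipy.optimize import least_squares
def circ(Q,p0,R=None):
    f=lambda p:np.hypot(Q[:,0]-p[0],Q[:,1]-p[1])-(R or p[2])
    s=least_squares(f,p0,loss='soft_l1',f_scale=.0005); return s.x.round(4),np.median(abs(f(s.x))).round(5)
c=load('m_wrist'); W=cloud(c); v,u=np.mgrid[:480,:640]
m=(W[...,2]>.108)&(W[...,2]<.128)&(abs(u-322)<65)&(v>215)&(v<302)
z=np.median(W[...,2][m]); z=.117
m=cv2.morphologyEx(m.astype(np.uint8),cv2.MORPH_CLOSE,np.ones((3,3),np.uint8)); cs=max(cv2.findContours(m,0,cv2.CHAIN_APPROX_NONE)[0],key=len).reshape(-1,2)
z=np.median(W[...,2][m>0]); Q=onplane(c,cs,z)[:,:2]; ctr=onplane(c,[(322,282)],z)[0,:2]; r=np.hypot(*(Q-ctr).T); Q=Q[r>.027]; print('flange',z,len(Q),circ(Q,[*ctr,.03]),circ(Q,[*ctr,.03],.03))
m=(W[...,2]>.155)&(W[...,2]<.17)&(abs(u-322)<18)&(v<300); q=onplane(c,np.c_[u[m],v[m]],np.median(W[...,2][m]))[:,:2]; w,V=np.linalg.eigh(np.cov((q-q.mean(0)).T)); print('bar ang',np.arctan2(V[1,1],V[0,1]),np.sqrt(12*w),m.sum(),np.median(W[...,2][m]))
E
```

```text
dots 27 [0.5202 0.0015 0.0962 0.0751] 7.488988505949257e-05
window 2.4754 2.49 0.859
outer 14 gap 1.574 mid 0.4116 others [0.315 0.315 1.058]
inner 13 gap 1.573 mid 0.4119 others [0.315 0.316 1.259]
tab 0 nan nan axis nan [nan nan]
win-tab nan
flange 0.11834715739470533 213 (array([0.5205, 0.0023, 0.0293]), np.float64(0.00011)) (array([0.5213, 0.0025, 0.03  ]), np.float64(0.00039))
bar ang -2.7879745893115215 [0.01349897 0.01930306] 1538 0.16006420469366361wfit.py:33: RuntimeWarning: Mean of empty slice.
  m=(W[...,2]>.040)&(W[...,2]<.055)&(R>.124)&(R<.149)&(np.abs(np.arctan2(X[...,1],X[...,0])-1.07)<.3); q=P47[m]; d=q.mean(0)-C; q2=q-q.mean(0)
  ret = um.true_divide(
  avg = a.mean(axis, **keepdims_kw)
wfit.py:34: RuntimeWarning: Degrees of freedom <= 0 for slice
  w,V=np.linalg.eigh(np.cov(q2.T)); ta=np.arctan2(d[1],d[0]); print('tab',m.sum(),ta.round(4),np.hypot(*d).round(4),'axis',(np.arctan2(V[1,1],V[0,1])%np.pi).round(3),np.sqrt(12*w).round(4)); print('win-tab',(wa-ta).round(4)); return C,wa,ta
  c *= np.true_divide(1, fact)
  c *= np.true_divide(1, fact)
```

```bash
python3 -m handwheel '{"rotation":[[0,0,0],[0,0,0],[0,0,0],[0,0,0],[0,0,0]],"dp":[[-0.0007,-0.0009,0.01],[0,0,0.01],[0,0,0.008],[0,0,0.004],[0,0,0]],"hand":[0,0,0,0,0]}'
python3 plan.py 0.52 0.0013 0.0783 1.931
```

```text
t: 10.45
position: [0.5191, 0.0012, 0.0925]
eef_rot: [-3.14, -0.001, 1.931]
force: [0.0, -1.2, -1.0]
finger_gap: 0.0097
now [0.5191 0.0012 0.0925] [-3.1405e+00 -7.0000e-04  1.9309e+00] t 10.45 q6 -0.515 F [ 0.  -1.2 -1. ] gap 0.0097
tool dp now-axes mm [-0.2  0.9 14.2]  after-turn axes [-0.2  0.9 14.2] rotvec deg [-0.06 -0.04 -0.01] rows 0.3
```

```bash
python3 -m handwheel '{"rotation":[[0,0,0],[0,0,0],[0,0,0],[0,0,0],[0,0,0]],"dp":[[0,0,0.003],[0,0,0.003],[0,0,0.003],[0,0,0],[0,0,0]],"hand":[0,0,0,0,0]}'
python3 plan.py 0.52 0.0013 0.0783 1.931
```

```text
t: 10.87
position: [0.5195, 0.0011, 0.0843]
eef_rot: [-3.142, -0.0, 1.931]
force: [-0.2, -0.4, -2.2]
finger_gap: 0.01
now [0.5195 0.0011 0.0843] [-3.1415e+00 -1.0000e-04  1.9309e+00] t 10.87 q6 -0.515 F [-0.2 -0.4 -2.2] gap 0.01
tool dp now-axes mm [0.  0.6 6. ]  after-turn axes [0.  0.6 6. ] rotvec deg [-0. -0. -0.] rows 0.1
```

```bash
python3 -m handwheel '{"rotation":[[0,0,0],[0,0,0],[0,0,0],[0,0,0],[0,0,0]],"dp":[[0,0,0.002],[0,0,0.002],[0,0,0.002],[0,0,0.001],[0,0,0.001]],"hand":[0,0,0,0,0]}'
python3 plan.py 0.52 0.0013 0.0783 1.931
```

```text
t: 11.28
position: [0.5201, 0.0006, 0.0779]
eef_rot: [3.14, 0.002, 1.931]
force: [-12.3, -1.8, 41.6]
finger_gap: 0.01
now [0.5201 0.0006 0.0779] [3.1401e+00 1.9000e-03 1.9308e+00] t 11.28 q6 -0.515 F [-12.3  -1.8  41.6] gap 0.01
tool dp now-axes mm [ 0.7  0.2 -0.4]  after-turn axes [ 0.7  0.2 -0.4] rotvec deg [ 0.08  0.11 -0.01] rows 0.0
```

Force rose to about 42 N with the TCP at 77.9 mm (expected 78.3), so the key is meshed and home. I'll ease the press and turn clockwise, which is positive about tool z.

```bash
python3 -m handwheel '{"rotation":[[0,0,0],[0,0,2],[0,0,4],[0,0,4],[0,0,4]],"dp":[[0,0,-0.0014],[0,0,0],[0,0,0],[0,0,0],[0,0,0]],"hand":[0,0,0,0,0]}'
python3 -m handwheel '{"rotation":[[0,0,5],[0,0,5],[0,0,5],[0,0,4],[0,0,2]],"dp":[[0,0,0],[0,0,0],[0,0,0],[0,0,0],[0,0,0]],"hand":[0,0,0,0,0]}'
python3 plan.py 0.52 0.0013 0.0783 0.5; python3 look.py r1 wrist; python3 wfit.py r1_wrist k 2>&1 | grep -v -i warn; python3 -c "
from plant import bot;print(bot.sense()['moment'])"
```

```text
t: 11.7
position: [0.5199, 0.0009, 0.0783]
eef_rot: [3.14, 0.001, 1.683]
force: [-2.0, -1.0, 7.9]
finger_gap: 0.01
t: 12.12
position: [0.52, 0.001, 0.0782]
eef_rot: [3.14, 0.0, 1.316]
force: [-1.4, -0.2, 7.9]
finger_gap: 0.01
now [0.52   0.001  0.0782] [3.1403 0.     1.3162] t 12.12 q6 0.1 F [-1.4 -0.2  7.9] gap 0.01
tool dp now-axes mm [ 0.3 -0.  -0.1]  after-turn axes [ 0.2 -0.3 -0.1] rotvec deg [ 7.000e-02 -3.000e-02  4.676e+01] rows 0.0
{'t': 12.1667, 'position': [0.52, 0.0009, 0.0783], 'eef_rot': [3.1403, 0.0, 1.3151], 'force': [-1.7254, 0.4302, 7.8636], 'finger_gap': 0.0102}
dots 19 [0.52   0.0018 0.0963 0.0753] 0.00021940324715912646
window 1.9785 1.991 0.844
outer 8 gap 2.231 mid 2.7322 others [0.315 1.251 1.257]
inner 11 gap 1.964 mid 2.5527 others [0.316 0.936 0.943]
tab 1340 1.0776 0.1363 axis 1.035 [0.0209 0.025 ]
win-tab 0.9009
[-0.07382073  0.34483539  0.10364453]
```

View pics/r1_wrist.png

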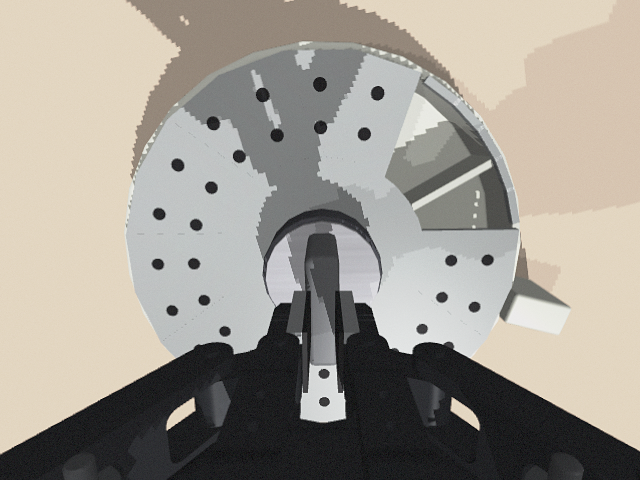

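```bash
python3 - <<'E'
s=open('wfit.py').read()
s=s.replace("W[...,2]>.040)&(W[...,2]<.055)","W[...,2]>.0445)&(W[...,2]<.051)")
s=s.replace("    # tab\n","    z=np.exp(1j*20*a).mean(); ph=np.angle(z)/20; wd=ph+np.round((wa-.018-ph)/(np.pi/10))*np.pi/10; print('window by dots',wd.round(4),'coh',abs(z).round(3)); wa=wd\n    # tab\n",1)
open('wfit.py','w').write(s)
E
for f in b r1; do python3 wfit.py ${f}_wrist k | grep -E 'dots|tab'; done
python3 -m handwheel '{"rotation":[[0,0,3],[0,0,5],[0,0,5],[0,0,5],[0,0,5]],"dp":[[0,0,0],[0,0,0],[0,0,0],[0,0,0],[0,0,0]],"hand":[0,0,0,0,0]}'
python3 -m handwheel '{"rotation":[[0,0,5],[0,0,5],[0,0,5],[0,0,4],[0,0,3]],"dp":[[0,0,0],[0,0,0],[0,0,0],[0,0,0],[0,0,0]],"hand":[0,0,0,0,0]}'
python3 look.py r2 wrist; python3 wfit.py r2_wrist k
```

```text
dots 34 [0.5202 0.0014 0.0961 0.0751] 4.611872632172276e-05
window by dots 2.4547 coh 1.0
tab 466 1.0702 0.1363 axis 1.123 [0.0199 0.0251]
win-tab 1.3845
dots 19 [0.52   0.0018 0.0963 0.0753] 0.00021940324715912646
window by dots 1.9548 coh 0.945
tab 1266 1.0735 0.1364 axis 1.081 [0.0198 0.0251]
win-tab 0.8813
t: 12.58
position: [0.52, 0.001, 0.0783]
eef_rot: [3.14, -0.001, 0.915]
force: [-0.6, -0.3, 7.4]
finger_gap: 0.0098
t: 13.0
position: [0.5201, 0.001, 0.0783]
eef_rot: [3.141, -0.001, 0.531]
force: [-1.4, -0.6, 6.9]
finger_gap: 0.01
{'t': 13.05, 'position': [0.5201, 0.001, 0.0783], 'eef_rot': [3.1406, -0.0011, 0.5278], 'force': [-0.6387, -0.3359, 6.9245], 'finger_gap': 0.0101}
dots 16 [0.5202 0.0017 0.0964 0.0752] 0.00018457561029955327
window 1.2005 1.211 0.848
outer 7 gap 2.042 mid 2.3628 others [0.79  1.253 1.256]
inner 9 gap 2.209 mid 1.6548 others [0.625 0.939 0.94 ]
window by dots 1.1827 coh 0.873
tab 1914 1.0738 0.1366 axis 1.062 [0.02  0.025]
win-tab 0.1089
```

View pics/r2_wrist.png

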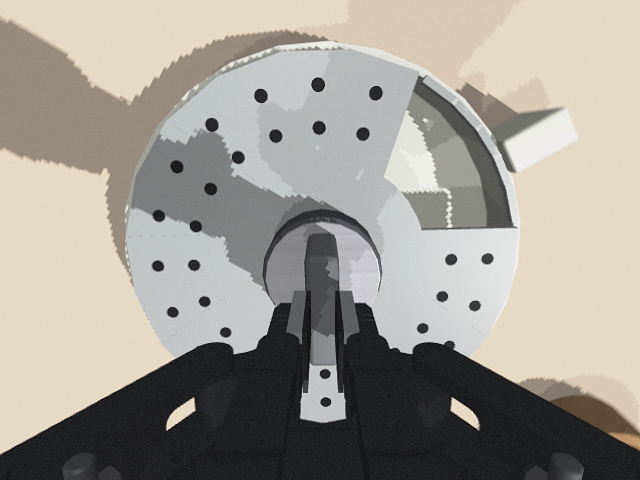

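```bash
python3 - <<'E'
s=open('wfit.py').read()
s=s.replace("    z=np.exp","    ok=np.abs(f2(sd.x))<.0012; print('used',ok.sum()); a=a[ok]; z=np.exp").replace("C=s.x[:2]; print","C=s.x[:2]; sd=s; print")
open('wfit.py','w').write(s)
E
python3 wfit.py r2_wrist k | grep -E 'dots|used|tab'
python3 -m handwheel '{"rotation":[[0,0,2],[0,0,2],[0,0,1.2],[0,0,1],[0,0,0]],"dp":[[0,0,0],[0,0,0],[0,0,0],[0,0,0],[0,0,0]],"hand":[0,0,0,0,0]}'
python3 look.py r3 wrist; python3 wfit.py r3_wrist k| grep -E 'dots|used|tab'
```

```text
dots 16 [0.5202 0.0017 0.0964 0.0752] 0.00018457561029955327
used 15
window by dots 1.1829 coh 0.998
tab 1914 1.0738 0.1366 axis 1.062 [0.02  0.025]
win-tab 0.109
t: 13.47
position: [0.5201, 0.001, 0.0783]
eef_rot: [3.141, -0.001, 0.425]
force: [-0.1, -0.6, 7.0]
finger_gap: 0.0097
{'t': 13.5167, 'position': [0.5201, 0.001, 0.0783], 'eef_rot': [3.1407, -0.0012, 0.4263], 'force': [-0.9672, -0.8039, 6.4172], 'finger_gap': 0.0101}
dots 16 [0.5203 0.0013 0.0961 0.0751] 2.756803778469763e-05
used 16
window by dots 1.074 coh 1.0
tab 1998 1.0754 0.1365 axis 1.076 [0.0199 0.0249]
win-tab -0.0013
```

The window is at 1.074 rad and the tab at 1.072–1.075 rad, so they are aligned. Releasing the key and lifting.

```bash
python3 -m handwheel '{"rotation":[[0,0,0],[0,0,0],[0,0,0],[0,0,0],[0,0,0]],"dp":[[0,0,0],[0,0,0],[0,0,0],[0,0,0],[0,0,0]],"hand":[0.5,0.5,0.5,0.5,0.5]}' 30
python3 -m handwheel '{"rotation":[[0,0,0],[0,0,0],[0,0,0],[0,0,0],[0,0,0]],"dp":[[0,0,-0.02],[0,0,-0.03],[0,0,-0.03],[0,0,-0.03],[0,0,-0.02]],"hand":[0.5,0.5,0.5,0.5,0.5]}'
python3 look.py s wrist; python3 wfit.py s_wrist k| grep -E 'dots|used|tab'; python3 plan.py .4775 .3562 .2 2.4
```

```text
t: 13.93
position: [0.5195, 0.0011, 0.0776]
eef_rot: [-3.142, 0.0, 0.426]
force: [-0.6, -0.5, -0.4]
finger_gap: 0.043
t: 14.35
position: [0.5199, 0.0011, 0.2104]
eef_rot: [3.14, -0.002, 0.427]
force: [0.5, 0.1, 0.4]
finger_gap: 0.0429
{'t': 14.4, 'position': [0.521, 0.0009, 0.2131], 'eef_rot': [3.1384, -0.0049, 0.4265], 'force': [-1.666, -0.0001, 3.4652], 'finger_gap': 0.0423}
dots 33 [0.5205 0.001  0.0967 0.0755] 8.86453162814646e-05
used 32
window by dots 1.074 coh 1.0
tab 716 1.0758 0.1364 axis 0.977 [0.0199 0.0251]
win-tab -0.0018
now [0.521  0.0009 0.2131] [ 3.1384 -0.0049  0.4265] t 14.4 q6 0.989 F [-1.7 -0.   3.5] gap 0.0423
tool dp now-axes mm [ 107.3 -341.6   12.5]  after-turn axes [272.1 232.6  13.1] rotvec deg [   0.4    -0.   -113.07] rows 8.6
```

View pics/s_wrist.png

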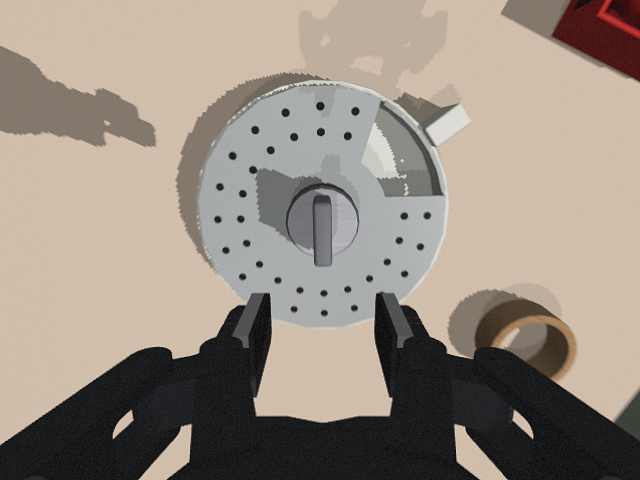

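```bash
python3 - <<'E'
from geo import *
c=load('s_wrist');W=cloud(c); print('flange z',np.median(W[240:250,296:308,2]),np.median(W[225:245,337:350,2]),'bar top',np.median(W[205:260,318:328,2]))
E
python3 -m handwheel '{"rotation":[[0,0,-6.4],[0,0,-6.4],[0,0,-6.4],[0,0,-6.4],[0,0,0]],"dp":[[0,0,0],[0,0,0],[0,0,0],[0,0,0],[0,0,0]],"hand":[0.6,0.6,0.6,0.6,0.6]}'
python3 plan.py .4775 .3562 .2 .87
```

```text
flange z 0.07095560717550684 0.07121360084449951 bar top 0.11311520758528998
t: 14.82
position: [0.5194, 0.0011, 0.2074]
eef_rot: [-3.141, 0.0, 0.879]
force: [0.3, -0.1, -0.1]
finger_gap: 0.0512
now [0.5194 0.0011 0.2074] [-3.1413e+00  2.0000e-04  8.7860e-01] t 14.82 q6 0.537 F [ 0.3 -0.1 -0.1] gap 0.0512
tool dp now-axes mm [ 246.6 -258.9    7.4]  after-turn axes [ 244.4 -261.     7.4] rotvec deg [-0.01  0.01  0.49] rows 8.6
```

Flange top is at 71 mm and bar top at 113 mm, which is exactly fully home. On to the cherry.

```bash
python3 -m handwheel '{"rotation":[[0,0,0],[0,0,0],[0,0,0],[0,0,0],[0,0,0]],"dp":[[0.0274,-0.0288,0],[0.0274,-0.0288,0],[0.0274,-0.0288,0],[0.0274,-0.0288,0],[0.0274,-0.0288,0]],"hand":[0.6,0.6,0.6,0.6,0.6]}' >/dev/null
python3 -m handwheel '{"rotation":[[0,0,0],[0,0,0],[0,0,0],[0,0,0],[0,0,0]],"dp":[[0.0274,-0.0288,0],[0.0274,-0.0288,0],[0.0274,-0.0288,0],[0.0274,-0.0288,0],[0,0,0]],"hand":[0.6,0.6,0.6,0.6,0.6]}' >/dev/null
python3 -m handwheel '{"rotation":[[0,0,0],[0,0,0],[0,0,0],[0,0,0],[0,0,0]],"dp":[[0,0,0],[0,0,0],[0,0,0],[0,0,0],[0,0,0]],"hand":[0.6,0.6,0.6,0.6,0.6]}' >/dev/null
python3 look.py ch wrist
python3 - <<'E'
from geo import *
c=load('ch_wrist'); F=c['frame'].astype(int); W=cloud(c); v,u=np.mgrid[:480,:640]
red=((F[...,0]>45)&(F[...,1]<40)&(F[...,0]>2*F[...,1])).astype(np.uint8)
n,l,st,ce=cv2.connectedComponentsWithStats(red)
for k in range(1,n):
  if st[k,4]>150:
    m=(l==k)&(c['z_map']>0); zc=W[m][:,2].max(); 
    print(st[k],ce[k].round(1),onplane(c,[ce[k]],.0365)[0].round(4),'ztop',np.percentile(W[m][:,2],98).round(4))
E
```

```text
{'t': 16.1167, 'position': [0.4796, 0.3558, 0.2079], 'eef_rot': [3.1415, -0.0003, 0.8715], 'force': [-0.1943, -0.4356, 0.0728], 'finger_gap': 0.0517}
[ 343  111   35   39 1020] [360.  129.8] [0.4426 0.431  0.0365] ztop 0.0363
[306 197  27  29 562] [318.6 211.2] [0.4747 0.3561 0.0365] ztop 0.0507
[338 252  36  37 953] [355.6 270. ] [0.5426 0.3462 0.0365] ztop 0.0404
[427 306  53  54 443] [446.  327.1] [0.6501 0.3782 0.0365] ztop 0.0582
[ 331  342   65   75 1757] [359.8 379.3] [0.6419 0.2723 0.0365] ztop 0.06
[335 375  63  47 825] [369.9 401.5] [0.6706 0.2634 0.0365] ztop 0.0606
[380 388  23  37 339] [392.1 407.1] [0.6917 0.2776 0.0365] ztop 0.322
```

View pics/ch_wrist.png

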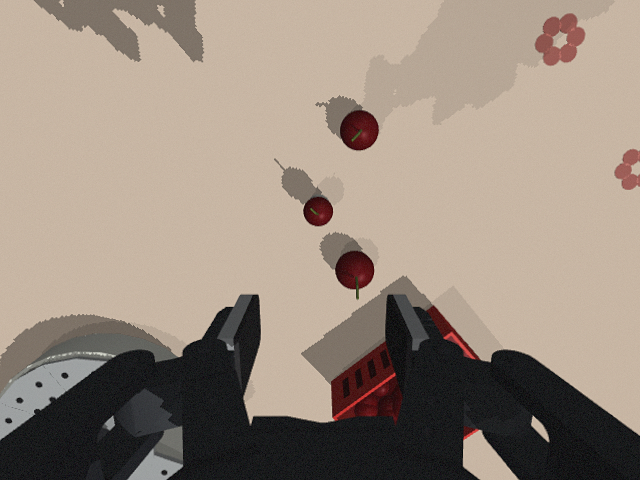

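```bash
python3 - <<'E'
from geo import *
from scipy.optimize import least_squares
for f,uv in(('ch_wrist',(318,211)),('a_top',(193,290)),('a_side',(298,396))):
    c=load(f); W=cloud(c); F=c['frame'].astype(int)
    red=((F[...,0]>40)&(F[...,1]<40)&(F[...,0]>2*F[...,1])).astype(np.uint8); n,l=cv2.connectedComponents(red); k=l[uv[1],uv[0]]
    m=cv2.erode((l==k).astype(np.uint8),np.ones((3,3)))>0; q=W[m]; q=q[np.abs(q[:,2]-.04)<.02]
    fn=lambda p:np.linalg.norm(q-p,axis=1)-.014
    s=least_squares(fn,[.477,.356,.0365],loss='soft_l1',f_scale=.001); print(f,len(q),s.x.round(4),np.median(abs(fn(s.x))).round(4))
E
python3 plan.py .476 .3562 .0175 .87
```

```text
ch_wrist 408 [0.4744 0.3552 0.0365] 0.0004
a_top 35 [0.4737 0.3548 0.0364] 0.0009
a_side 62 [0.4749 0.3551 0.0352] 0.0011
now [0.4796 0.3558 0.2079] [ 3.1415e+00 -3.0000e-04  8.7150e-01] t 16.12 q6 1.201 F [-0.2 -0.4  0.1] gap 0.0517
tool dp now-axes mm [ -2.   -3.  190.4]  after-turn axes [ -2.   -3.  190.4] rotvec deg [ 0.01 -0.01  0.09] rows 4.6
```

```bash
python3 -m handwheel '{"rotation":[[0,0,0],[0,0,0],[0,0,0],[0,0,0],[0,0,0]],"dp":[[-0.0036,-0.0037,0.03],[0,0,0.04],[0,0,0.04],[0,0,0.02],[0,0,0]],"hand":[0.6,0.6,0.6,0.6,0.6]}' >/dev/null
python3 -m handwheel '{"rotation":[[0,0,0],[0,0,0],[0,0,0],[0,0,0],[0,0,0]],"dp":[[0,0,0],[0,0,0],[0,0,0],[0,0,0],[0,0,0]],"hand":[0.6,0.6,0.6,0.6,0.6]}' >/dev/null
python3 plan.py .4744 .3554 .0175 .87
```

```text
now [0.4747 0.3565 0.0788] [ 3.1409e+00 -1.7000e-03  8.7320e-01] t 16.95 q6 1.204 F [-0.2  0.7 -0.5] gap 0.0514
tool dp now-axes mm [-1.2  0.4 61.3]  after-turn axes [-1.   0.5 61.3] rotvec deg [ 0.04 -0.1   0.18] rows 1.5
```

```bash
python3 -m handwheel '{"rotation":[[0,0,0],[0,0,0],[0,0,0],[0,0,0],[0,0,0]],"dp":[[-0.001,0.0005,0.015],[0,0,0.018],[0,0,0.018],[0,0,0.0095],[0,0,0]],"hand":[0.6,0.6,0.6,0.6,0.6]}' >/dev/null
python3 plan.py .4744 .3554 .0175 .87; python3 look.py ch2 wrist
```

```text
now [0.473  0.3546 0.0158] [-3.1407e+00  2.3000e-03  8.7320e-01] t 17.37 q6 1.203 F [ 0.5 -0.1 -0.1] gap 0.0514
tool dp now-axes mm [ 1.5  0.6 -1.7]  after-turn axes [ 1.5  0.6 -1.7] rotvec deg [-0.05  0.13  0.19] rows 0.1
{'t': 17.4167, 'position': [0.4736, 0.3549, 0.017], 'eef_rot': [-3.1412, 0.001, 0.8733], 'force': [0.9668, -0.8178, -0.0105], 'finger_gap': 0.0513}
```

View pics/ch2_wrist.png

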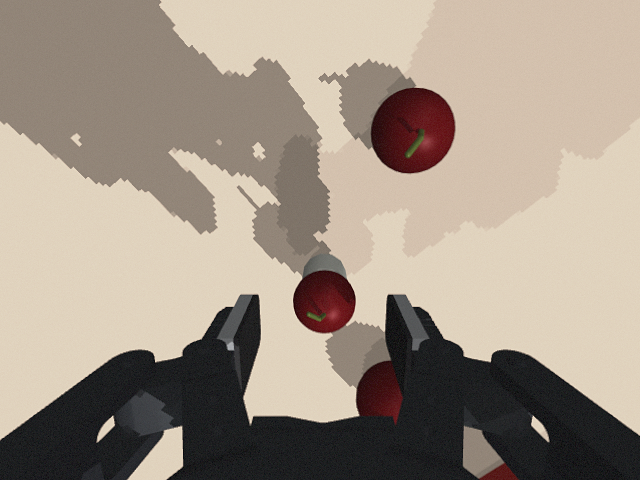

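The cherry is centred between the fingers at (324,301). Closing gently.

```bash
for i in 1 2; do python3 -m handwheel '{"rotation":[[0,0,0],[0,0,0],[0,0,0],[0,0,0],[0,0,0]],"dp":[[0,0,0],[0,0,0],[0,0,0],[0,0,0],[0,0,0]],"hand":[0,0,0,0,0]}' 25; done
python3 -m handwheel '{"rotation":[[0,0,0],[0,0,0],[0,0,0],[0,0,0],[0,0,0]],"dp":[[0,0,-0.01],[0,0,-0.02],[0,0,-0.03],[0,0,-0.04],[0,0,-0.03]],"hand":[0,0,0,0,0]}' 25
python3 look.py ch3 wrist
```

```text
t: 17.83
position: [0.4741, 0.3552, 0.0177]
eef_rot: [3.141, -0.001, 0.873]
force: [0.8, -0.4, 1.3]
finger_gap: 0.0
t: 18.25
position: [0.474, 0.3552, 0.0174]
eef_rot: [3.141, -0.0, 0.873]
force: [-0.4, -1.0, 4.2]
finger_gap: 0.0006
t: 18.67
position: [0.4737, 0.3551, 0.1503]
eef_rot: [3.141, -0.001, 0.873]
force: [0.9, 0.8, 0.7]
finger_gap: -0.0
{'t': 18.7167, 'position': [0.4755, 0.3562, 0.1555], 'eef_rot': [3.1389, -0.0072, 0.8734], 'force': [0.7666, -1.3975, 6.3289], 'finger_gap': -0.0003}
```

View pics/ch3_wrist.png

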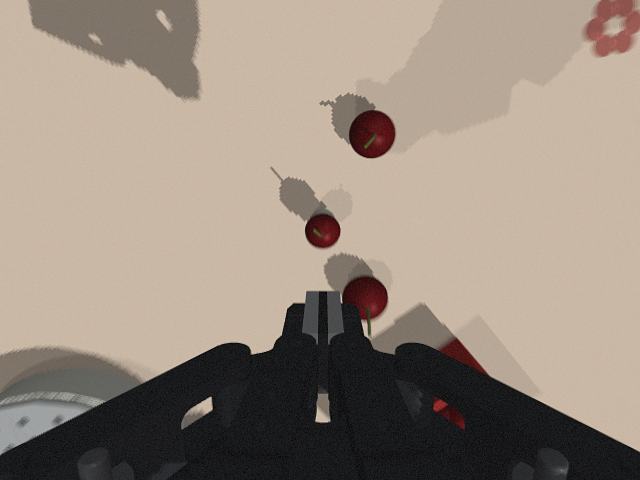

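The fingers shut fully and the cherry is still on its stand at (322,231), so that grasp missed. I'll measure before retrying.

```bash
python3 look.py d wrist
python3 - <<'E'
from geo import *
from scipy.optimize import least_squares
for f,uv in(('ch_wrist',(318,211)),('ch2_wrist',(324,301)),('ch3_wrist',(322,231)),('d_wrist',(322,231))):
    c=load(f); W=cloud(c); F=c['frame'].astype(int)
    red=((F[...,0]>40)&(F[...,1]<40)&(F[...,0]>2*F[...,1])).astype(np.uint8); n,l=cv2.connectedComponents(red); k=l[uv[1],uv[0]]
    m=cv2.erode((l==k).astype(np.uint8),np.ones((3,3)))>0; q=W[m]; q=q[np.abs(q[:,2]-.04)<.02]
    fn=lambda p:np.linalg.norm(q-p[:3],axis=1)-p[3]
    s=least_squares(fn,[.477,.356,.0365,.014],loss='soft_l1',f_scale=.001); print(f,len(q),s.x.round(4),np.median(abs(fn(s.x))).round(4))
c=load('ch2_wrist'); print(pix(c,[[.4736,.3549,.017],[.4736,.3549,.036]]))
W=cloud(c); print('finger depth pts', W[300:400:20,250].round(3).tolist(), W[300:400:20,395].round(3).tolist())
E
```

```text
{'t': 18.7667, 'position': [0.4757, 0.3562, 0.1526], 'eef_rot': [3.139, -0.0069, 0.8734], 'force': [1.1179, 0.3216, 0.044], 'finger_gap': -0.0}
ch_wrist 408 [0.4743 0.3553 0.0373 0.0133] 0.0003
ch2_wrist 2324 [0.474  0.3556 0.0368 0.0136] 0.0003
ch3_wrist 581 [0.4742 0.3554 0.0371 0.0135] 0.0003
d_wrist 591 [0.4742 0.3556 0.0374 0.0133] 0.0003
[[322.18093531 284.58465603]
 [322.05218713 300.44440727]]
finger depth pts [[0.447, 0.342, 0.062], [0.451, 0.341, 0.071], [0.456, 0.337, 0.073], [0.461, 0.332, 0.075], [0.498, 0.279, -0.0]] [[0.482, 0.383, 0.062], [0.484, 0.38, 0.07], [0.489, 0.376, 0.073], [0.494, 0.371, 0.075], [0.532, 0.353, 0.029]]
```

Run:
```python
from geo import *
for f,cols in(('d_wrist',(312,334)),('ch2_wrist',(245,255,392,402)),('k3_wrist',(298,347))):
    c=load(f); W=cloud(c); T=np.array(c['world_from_camera'])
    print(f,'camz',T[2,3].round(4))
    for u in cols: print(u,[(r,*(W[r,u]).round(3).tolist()) for r in (290,294,298,302,310,330,350)])
    k=cv2.resize(c['frame'][240:420,220:430,::-1],None,fx=3.5,fy=3.3); cv2.imwrite(f'pics/{f}_crop.png',k)
```

```text
d_wrist camz 0.3305
312 [(290, 0.524, 0.305, -0.0), (294, 0.465, 0.361, 0.195), (298, 0.465, 0.36, 0.198), (302, 0.465, 0.361, 0.202), (310, 0.465, 0.361, 0.208), (330, 0.465, 0.361, 0.224), (350, 0.464, 0.362, 0.237)]
334 [(290, 0.537, 0.322, 0.001), (294, 0.47, 0.367, 0.195), (298, 0.47, 0.367, 0.199), (302, 0.47, 0.367, 0.202), (310, 0.47, 0.367, 0.209), (330, 0.469, 0.366, 0.223), (350, 0.468, 0.367, 0.237)]
ch2_wrist camz 0.191
245 [(290, 0.454, 0.316, -0.001), (294, 0.456, 0.314, -0.0), (298, 0.446, 0.34, 0.059), (302, 0.446, 0.341, 0.063), (310, 0.448, 0.341, 0.069), (330, 0.451, 0.341, 0.079), (350, 0.455, 0.338, 0.082)]
255 [(290, 0.458, 0.32, 0.0), (294, 0.459, 0.319, 0.0), (298, 0.448, 0.343, 0.06), (302, 0.449, 0.342, 0.061), (310, 0.452, 0.34, 0.061), (330, 0.457, 0.335, 0.063), (350, 0.463, 0.33, 0.063)]
392 [(290, 0.506, 0.378, -0.0), (294, 0.507, 0.376, 0.001), (298, 0.482, 0.383, 0.058), (302, 0.482, 0.382, 0.062), (310, 0.484, 0.38, 0.064), (330, 0.488, 0.376, 0.067), (350, 0.494, 0.371, 0.068)]
402 [(290, 0.509, 0.382, -0.0), (294, 0.511, 0.381, 0.001), (298, 0.485, 0.386, 0.058), (302, 0.484, 0.385, 0.063), (310, 0.483, 0.384, 0.07), (330, 0.482, 0.382, 0.083), (350, 0.487, 0.378, 0.084)]
k3_wrist camz 0.3391
298 [(290, 0.457, -0.308, 0.157), (294, 0.438, -0.31, 0.204), (298, 0.439, -0.31, 0.207), (302, 0.438, -0.309, 0.211), (310, 0.438, -0.309, 0.218), (330, 0.438, -0.308, 0.233), (350, 0.437, -0.308, 0.246)]
347 [(290, 0.45, -0.284, 0.156), (294, 0.434, -0.291, 0.204), (298, 0.434, -0.292, 0.207), (302, 0.433, -0.292, 0.212), (310, 0.434, -0.292, 0.218), (330, 0.434, -0.293, 0.232), (350, 0.433, -0.294, 0.246)]
```

View pics/ch2_wrist_crop.png

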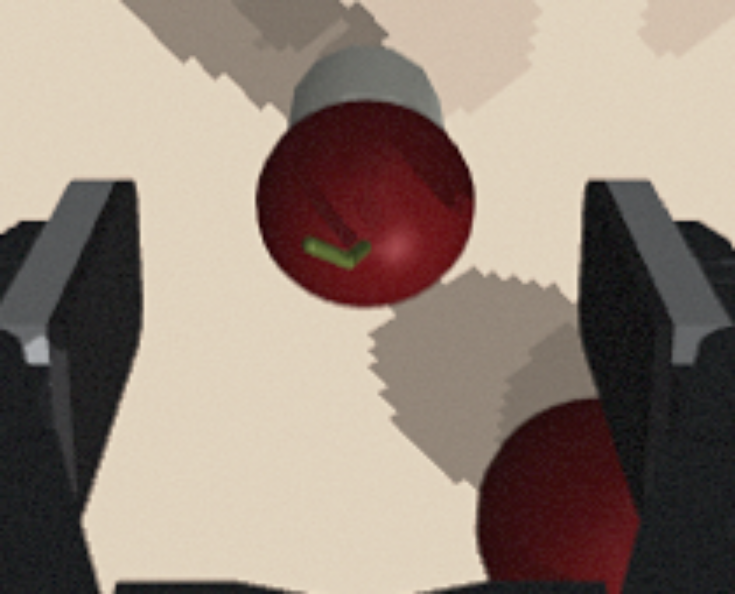

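View pics/d_wrist_crop.png

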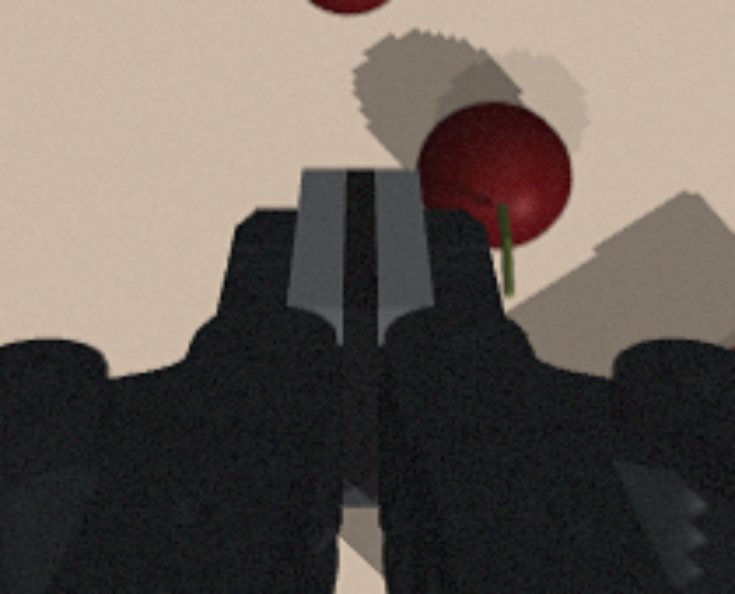

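The depth map shows the shut finger tips about 40 mm above the reported TCP, which contradicts the stated tool frame. I'll check that independently with the side camera before going lower.

```bash
python3 look.py e side top
python3 - <<'E'
from geo import *
c=load('e_side'); W=cloud(c); v,u=np.mgrid[:480,:640]
m=(np.hypot(W[...,0]-.475,W[...,1]-.356)<.06)&(W[...,2]>.06)&(W[...,2]<.3)&(c['z_map']>0)
print(m.sum()); z=W[...,2][m]; print(np.sort(z)[:10].round(3)); ii=np.argsort(z)[:5]; print(np.c_[u[m][ii],v[m][ii]],W[m][ii].round(3))
print(pix(c,[[.475,.356,.153],[.475,.356,.195]]))
x,y=pix(c,[[.475,.356,.13]])[0].astype(int)
cv2.imwrite('pics/e_crop.png',cv2.resize(c['frame'][max(0,y-130):y+120,max(0,x-110):x+110,::-1],None,fx=2.4,fy=2.4)); print(x,y)
E
```

```text
{'t': 18.8667, 'position': [0.4741, 0.3553, 0.1481], 'eef_rot': [3.1411, -0.0013, 0.8733], 'force': [-0.398, 0.2957, -0.9234], 'finger_gap': 0.0001}
1945
[0.061 0.064 0.064 0.184 0.186 0.186 0.187 0.188 0.189 0.189]
[[299 390]
 [300 390]
 [301 390]
 [289 352]
 [290 354]] [[0.47  0.357 0.061]
 [0.467 0.357 0.064]
 [0.466 0.357 0.064]
 [0.48  0.363 0.184]
 [0.475 0.366 0.186]]
[[294.31388407 360.27005348]
 [293.14251393 345.93700823]]
294 367
```

View pics/e_crop.png

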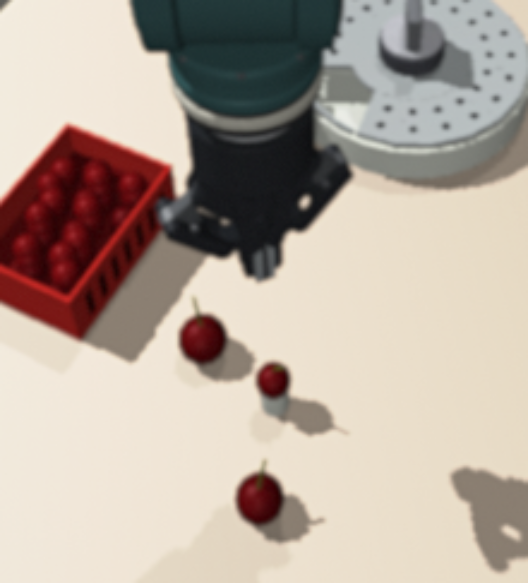

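```bash
python3 -c "
from plant import bot;print(bot.grip_depth, bot.sense()['qpos'])"; python3 plan.py .4741 .3555 .03 .87
```

```text
0.0187 [5.05596204e-01 3.95860013e-01 1.39563346e-02 1.18754028e+00
 2.90287496e-05 1.20307322e+00]
now [0.4741 0.3553 0.1481] [ 3.1411e+00 -1.3000e-03  8.7330e-01] t 18.87 q6 1.203 F [-0.4  0.3 -0.9] gap 0.0001
tool dp now-axes mm [ 1.000e-01 -2.000e-01  1.181e+02]  after-turn axes [ 2.000e-01 -1.000e-01  1.181e+02] rotvec deg [ 0.03 -0.07  0.19] rows 2.8
```

The side camera agrees: the tips are at z ≈ 0.186 with the reported TCP at 0.148. The real tips are therefore about 38–40 mm behind the reported TCP, and the first close passed above the cherry. I'll retry lower, in watched steps.

```bash
python3 -m handwheel '{"rotation":[[0,0,0],[0,0,0],[0,0,0],[0,0,0],[0,0,0]],"dp":[[0,0,0],[0,0,0],[0,0,0],[0,0,0.03],[0,0,0.03]],"hand":[0.6,0.6,0.6,0.6,0.6]}' 25
python3 -m handwheel '{"rotation":[[0,0,0],[0,0,0],[0,0,0],[0,0,0],[0,0,0]],"dp":[[0,0,0.03],[0,0,0.02],[0,0,0.02],[0,0,0],[0,0,0]],"hand":[0.6,0.6,0.6,0.6,0.6]}' 25
python3 plan.py .4741 .3555 -.016 .87
```

```text
t: 19.28
position: [0.4745, 0.3555, 0.087]
eef_rot: [3.141, -0.002, 0.873]
force: [0.4, 1.6, 0.3]
finger_gap: 0.0513
t: 19.7
position: [0.4731, 0.3547, 0.0166]
eef_rot: [-3.141, 0.002, 0.873]
force: [-0.7, 0.5, -0.1]
finger_gap: 0.0516
now [0.4731 0.3547 0.0166] [-3.1408e+00  2.2000e-03  8.7330e-01] t 19.7 q6 1.203 F [-0.7  0.5 -0.1] gap 0.0516
tool dp now-axes mm [ 1.3  0.2 32.6]  after-turn axes [ 1.3  0.2 32.6] rotvec deg [-0.05  0.13  0.19] rows 0.8
```

```bash
python3 -m handwheel '{"rotation":[[0,0,0],[0,0,0],[0,0,0],[0,0,0],[0,0,0]],"dp":[[0.0003,0,0.006],[0,0,0.006],[0,0,0.004],[0,0,0],[0,0,0]],"hand":[0.6,0.6,0.6,0.6,0.6]}' 25
python3 look.py g side wrist
python3 - <<'E'
from geo import *
c=load('g_wrist');W=cloud(c)
for u in(250,255,392,402): print(u,[(r,W[r,u,2].round(3)) for r in(290,296,300,304)])
s=load('g_side'); x,y=pix(s,[[.475,.356,.05]])[0].astype(int); a=cv2.resize(s['frame'][y-80:y+70,x-80:x+80,::-1],(400,375)); b=cv2.resize(c['frame'][...,::-1],(400,300)); b=cv2.copyMakeBorder(b,0,75,0,0,0); cv2.imwrite('pics/g.png',np.hstack([a,b]))
E
```

```text
t: 20.12
position: [0.474, 0.3553, 0.0013]
eef_rot: [3.142, -0.0, 0.873]
force: [0.1, -0.4, 0.3]
finger_gap: 0.0515
{'t': 20.2167, 'position': [0.4742, 0.3554, 0.0015], 'eef_rot': [3.1415, -0.0003, 0.8733], 'force': [-0.9736, 0.1503, 0.0306], 'finger_gap': 0.0517}
250 [(290, np.float64(0.0)), (296, np.float64(0.044)), (300, np.float64(0.047)), (304, np.float64(0.051))]
255 [(290, np.float64(0.001)), (296, np.float64(0.044)), (300, np.float64(0.046)), (304, np.float64(0.046))]
392 [(290, np.float64(0.0)), (296, np.float64(0.043)), (300, np.float64(0.047)), (304, np.float64(0.049))]
402 [(290, np.float64(0.0)), (296, np.float64(0.042)), (300, np.float64(0.047)), (304, np.float64(0.05))]
```

View pics/g.png

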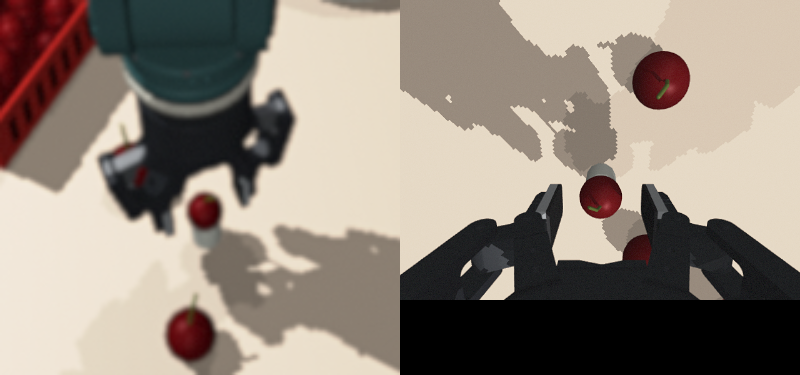

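The TCP reads 1.5 mm with no contact and the tips are at 42 mm, straddling the cherry's top. Continuing down.

```bash
python3 -m handwheel '{"rotation":[[0,0,0],[0,0,0],[0,0,0],[0,0,0],[0,0,0]],"dp":[[0,0,0.006],[0,0,0.006],[0,0,0.005],[0,0,0.004],[0,0,0]],"hand":[0.6,0.6,0.6,0.6,0.6]}' 25
python3 look.py h wrist
python3 - <<'E'
from geo import *
c=load('h_wrist');W=cloud(c)
for u in(250,255,392,402): print(u,[(r,W[r,u,2].round(3)) for r in(290,296,300,304)])
E
```

```text
t: 20.63
position: [0.4735, 0.355, -0.021]
eef_rot: [-3.141, 0.001, 0.873]
force: [-0.9, -0.3, -1.5]
finger_gap: 0.0514
{'t': 20.6833, 'position': [0.4737, 0.3551, -0.0204], 'eef_rot': [-3.1412, 0.001, 0.8733], 'force': [-0.1891, 0.0547, -0.7333], 'finger_gap': 0.0514}
250 [(290, np.float64(0.0)), (296, np.float64(0.021)), (300, np.float64(0.024)), (304, np.float64(0.028))]
255 [(290, np.float64(0.0)), (296, np.float64(0.02)), (300, np.float64(0.023)), (304, np.float64(0.024))]
392 [(290, np.float64(0.001)), (296, np.float64(0.02)), (300, np.float64(0.024)), (304, np.float64(0.027))]
402 [(290, np.float64(-0.0)), (296, np.float64(0.02)), (300, np.float64(0.025)), (304, np.float64(0.028))]
```

View pics/h_wrist.png

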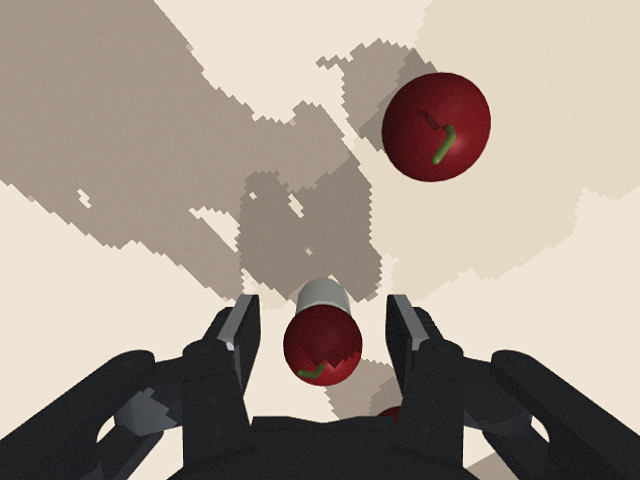

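The tips are now at 20 mm and the cherry at (323,345) sits properly between the pads. Closing.

```bash
for i in 1 2; do python3 -m handwheel '{"rotation":[[0,0,0],[0,0,0],[0,0,0],[0,0,0],[0,0,0]],"dp":[[0,0,0],[0,0,0],[0,0,0],[0,0,0],[0,0,0]],"hand":[0,0,0,0,0]}' 25|tail -2; done
python3 -m handwheel '{"rotation":[[0,0,0],[0,0,0],[0,0,0],[0,0,0],[0,0,0]],"dp":[[0,0,-0.01],[0,0,-0.02],[0,0,-0.03],[0,0,-0.04],[0,0,-0.03]],"hand":[0,0,0,0,0]}' 25
python3 look.py i wrist
```

```text
force: [-0.6, -0.4, 3.6]
finger_gap: 0.0267
force: [-0.3, -1.2, 6.6]
finger_gap: 0.0265
t: 21.93
position: [0.4741, 0.3555, 0.1133]
eef_rot: [3.141, -0.001, 0.873]
force: [0.4, -0.8, 0.9]
finger_gap: 0.0263
{'t': 21.9833, 'position': [0.4762, 0.3567, 0.1186], 'eef_rot': [3.1388, -0.0078, 0.8734], 'force': [1.4651, 0.1413, 6.3095], 'finger_gap': 0.0262}
```

View pics/i_wrist.png

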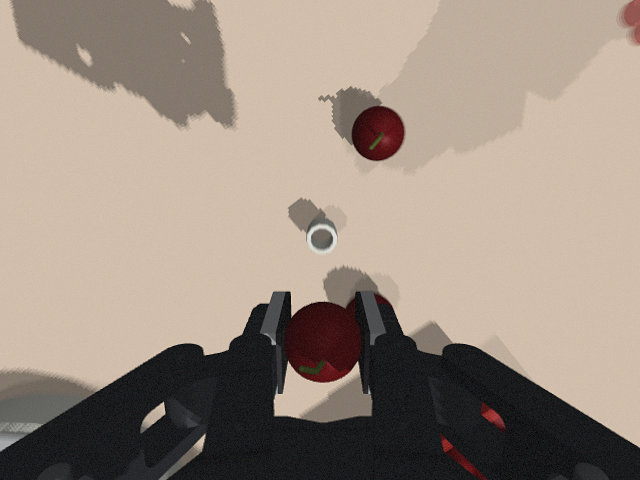

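The cherry is held (gap 26 mm) and the stand at (321,238) is empty. Now turning the jaws tangential to the window and moving over it.

```bash
for i in 1 2; do python3 -m handwheel '{"rotation":[[0,0,7.1],[0,0,7.1],[0,0,7.1],[0,0,7.1],[0,0,7.1]],"dp":[[0,0,0],[0,0,0],[0,0,0],[0,0,0],[0,0,0]],"hand":[0,0,0,0,0]}' 25 >/dev/null; done
python3 -m handwheel '{"rotation":[[0,0,7],[0,0,0],[0,0,0],[0,0,0],[0,0,0]],"dp":[[0,0,0],[0,0,0],[0,0,0],[0,0,0],[0,0,0]],"hand":[0,0,0,0,0]}' 25
python3 plan.py .5608 .0761 .11 -.497
```

```text
t: 23.23
position: [0.474, 0.3554, 0.1103]
eef_rot: [-3.141, -0.0, -0.485]
force: [0.2, -0.1, -0.5]
finger_gap: 0.0263
now [0.474  0.3554 0.1103] [-3.1415 -0.     -0.4851] t 23.23 q6 2.562 F [ 0.2 -0.1 -0.5] gap 0.0263
tool dp now-axes mm [207.  206.6   0.3]  after-turn axes [209.4 204.1   0.3] rotvec deg [-0.01 -0.    0.68] rows 7.0
```

```bash
python3 -m handwheel '{"rotation":[[0,0,0],[0,0,0],[0,0,0],[0,0,0],[0,0,0]],"dp":[[0.02,0.02,0],[0.0267,0.0266,0],[0.0267,0.0266,0],[0.0267,0.0266,0],[0.0267,0.0266,0]],"hand":[0,0,0,0,0]}' 25 >/dev/null
python3 -m handwheel '{"rotation":[[0,0,0],[0,0,0],[0,0,0],[0,0,0],[0,0,0]],"dp":[[0.0267,0.0266,0],[0.0267,0.0266,0],[0.0267,0.0268,0],[0,0,0],[0,0,0]],"hand":[0,0,0,0,0]}' 25 >/dev/null
python3 -m handwheel '{"rotation":[[0,0,0],[0,0,0],[0,0,0],[0,0,0],[0,0,0]],"dp":[[0,0,0],[0,0,0],[0,0,0],[0,0,0],[0,0,0]],"hand":[0,0,0,0,0]}' 25 >/dev/null
python3 plan.py .5608 .0761 .025 -.497; python3 look.py j wrist
```

```text
now [0.5598 0.0767 0.1102] [-3.1416 -0.     -0.4868] t 24.48 q6 2.05 F [-0.9  0.3 -0.2] gap 0.0266
tool dp now-axes mm [ 1.1  0.1 85.2]  after-turn axes [ 1.1  0.1 85.2] rotvec deg [-0.   -0.    0.59] rows 2.0
{'t': 24.5333, 'position': [0.5599, 0.0766, 0.1102], 'eef_rot': [-3.1416, -0.0, -0.487], 'force': [0.9134, -0.2383, 0.5935], 'finger_gap': 0.0262}
```

View pics/j_wrist.png

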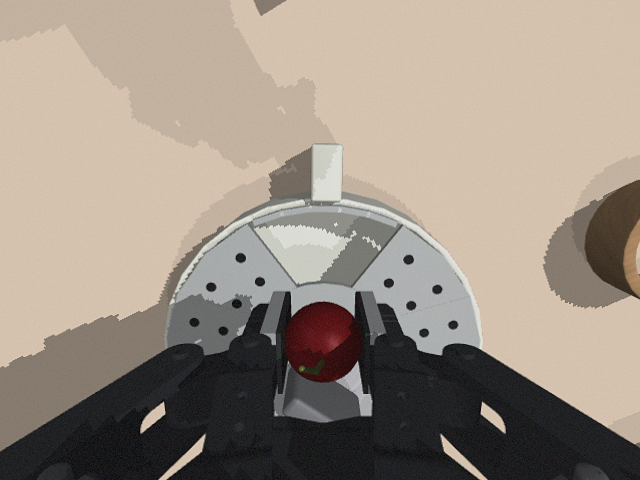

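```bash
python3 -m handwheel '{"rotation":[[0,0,0],[0,0,0],[0,0,0],[0,0,0],[0,0,0]],"dp":[[0.0011,0,0.02],[0,0,0.02],[0,0,0.02],[0,0,0.02],[0,0,0.008]],"hand":[0,0,0,0,0]}' 25
python3 -m handwheel '{"rotation":[[0,0,0],[0,0,0],[0,0,0],[0,0,0],[0,0,0]],"dp":[[0,0,0],[0,0,0],[0,0,0],[0,0,0],[0,0,0]],"hand":[0,0,0,0,0]}' 25
python3 look.py n wrist side
```

```text
t: 24.95
position: [0.5597, 0.0757, 0.02]
eef_rot: [3.14, 0.002, -0.488]
force: [0.6, -0.7, -0.5]
finger_gap: 0.0264
t: 25.37
position: [0.5615, 0.0755, 0.0231]
eef_rot: [-3.141, -0.001, -0.488]
force: [0.2, 0.3, -0.7]
finger_gap: 0.0263
{'t': 25.4667, 'position': [0.5613, 0.0755, 0.0227], 'eef_rot': [-3.1412, -0.0008, -0.4881], 'force': [0.1049, -0.5728, 0.5179], 'finger_gap': 0.0264}
```

View pics/n_wrist.png

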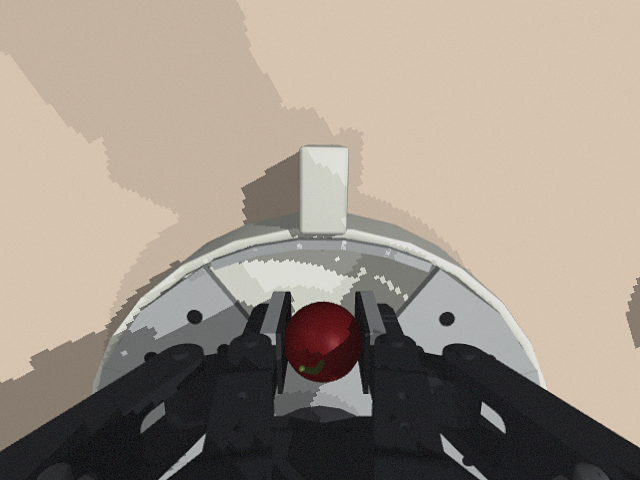

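View pics/n_side.png

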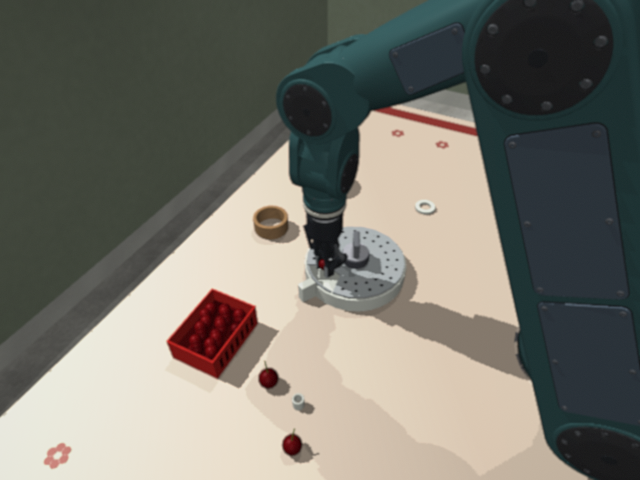

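The cherry is in line with the tab over the window, with nothing touching. Releasing.

```bash
python3 -m handwheel '{"rotation":[[0,0,0],[0,0,0],[0,0,0],[0,0,0],[0,0,0]],"dp":[[0,0,0],[0,0,0],[0,0,0],[0,0,0],[0,0,0]],"hand":[0.6,0.6,0.6,0.6,0.6]}' 25
python3 -m handwheel '{"rotation":[[0,0,0],[0,0,0],[0,0,0],[0,0,0],[0,0,0]],"dp":[[0,0,-0.02],[0,0,-0.035],[0,0,-0.04],[0,0,-0.04],[0,0,-0.02]],"hand":[0.6,0.6,0.6,0.6,0.6]}' 25
python3 -m handwheel '{"rotation":[[0,0,0],[0,0,0],[0,0,0],[0,0,0],[0,0,0]],"dp":[[0,-0.03,0],[0,-0.03,0],[0,0,0],[0,0,0],[0,0,0]],"hand":[0.6,0.6,0.6,0.6,0.6]}' 25
python3 look.py p wrist side top; python3 wfit.py p_wrist k | grep -E 'dots|used|tab'
```

```text
t: 25.88
position: [0.561, 0.0755, 0.0222]
eef_rot: [3.142, 0.0, -0.488]
force: [0.6, -1.0, -1.0]
finger_gap: 0.0515
t: 26.3
position: [0.5619, 0.0755, 0.1817]
eef_rot: [-3.14, -0.004, -0.488]
force: [0.1, 0.1, -0.4]
finger_gap: 0.0513
t: 26.72
position: [0.5888, 0.1284, 0.1769]
eef_rot: [3.141, 0.001, -0.488]
force: [0.5, 0.0, 0.0]
finger_gap: 0.0512
{'t': 26.8667, 'position': [0.5888, 0.1278, 0.1772], 'eef_rot': [3.1414, 0.0001, -0.4888], 'force': [0.1129, -0.0054, 0.2541], 'finger_gap': 0.0514}
dots 3 [0.5202 0.0013 0.095  0.0752] 2.2792372225688418e-09Traceback (most recent call last):
  File "wfit.py", line 36, in <module>
    if __name__=='__main__': run(sys.argv[1],len(sys.argv)>2)
                             ~~~^^^^^^^^^^^^^^^^^^^^^^^^^^^^^
  File "wfit.py", line 30, in run
    aa=np.sort(a[sel]%(2*np.pi)); gp=np.diff(np.r_[aa,aa[0]+2*np.pi]); j=gp.argmax(); print(nm,sel.sum(),'gap',gp[j].round(3),'mid',((aa[j]+gp[j]/2)%(2*np.pi)).round(4),'others',np.sort(gp)[-4:-1].round(3))
                                                      ~~^^^
IndexError: index 0 is out of bounds for axis 0 with size 0
```

View pics/p_wrist.png

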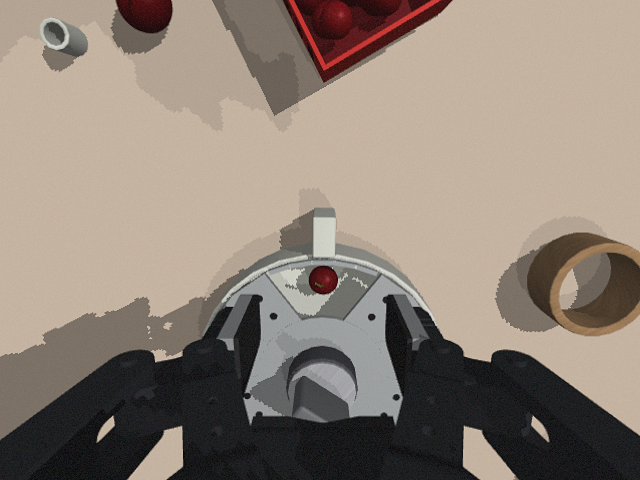

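View pics/p_top.png

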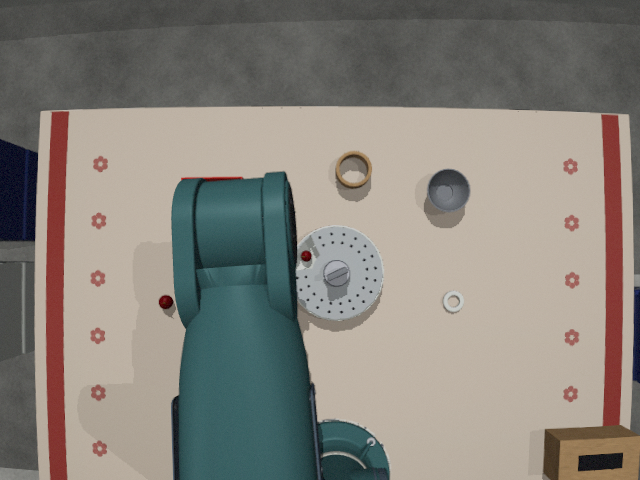

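The cherry is inside the marked compartment at (323,280), seen through the window. Last step: hover high over the box to check everything.

```bash
python3 -m handwheel '{"rotation":[[0,0,0],[0,0,0],[0,0,0],[0,0,0],[0,0,0]],"dp":[[0,0,-0.035],[0,0.03,0],[0,0.035,0],[0,0.035,0],[0,0.035,0]],"hand":[0.6,0.6,0.6,0.6,0.6]}' 25
python3 -m handwheel '{"rotation":[[0,0,0],[0,0,0],[0,0,0],[0,0,0],[0,0,0]],"dp":[[0,0,0],[0,0,0],[0,0,0],[0,0,0],[0,0,0]],"hand":[0.6,0.6,0.6,0.6,0.6]}' 25 >/dev/null
python3 look.py q wrist side; python3 wfit.py q_wrist k | grep -E 'dots|used|tab'
python3 - <<'E'
from geo import *
from scipy.optimize import least_squares
c=load('q_wrist');W=cloud(c);F=c['frame'].astype(int);v,u=np.mgrid[:480,:640]
red=(F[...,0]>40)&(F[...,1]<40)&(F[...,0]>2*F[...,1])&(np.hypot(W[...,0]-.56,W[...,1]-.076)<.06); q=W[red]
fn=lambda p:np.linalg.norm(q-p,axis=1)-.014
s=least_squares(fn,[.56,.076,.018],loss='soft_l1',f_scale=.001); print('cherry',len(q),s.x.round(4))
d=np.hypot(W[...,0]-.5203,W[...,1]-.0013); z=W[...,2][(d<.028)]; print('key z hist',np.histogram(z,[.06,.065,.069,.073,.08,.11,.116,.13])[0], 'flange med',np.median(z[(z>.065)&(z<.077)]),'bar top',np.median(z[z>.108]))
E
```

```text
t: 27.28
position: [0.5246, 0.0078, 0.2123]
eef_rot: [-3.142, -0.0, -0.488]
force: [0.6, -0.3, -0.3]
finger_gap: 0.0511
{'t': 27.8, 'position': [0.5261, 0.0099, 0.212], 'eef_rot': [3.1416, 0.0002, -0.487], 'force': [-0.0406, 0.0894, 0.1861], 'finger_gap': 0.0511}
dots 35 [0.5204 0.0013 0.0962 0.0751] 6.916531581881852e-05
used 34
window by dots 1.0737 coh 1.0
tab 801 1.0712 0.1364 axis 1.1 [0.0198 0.0253]
win-tab 0.0025
cherry 598 [0.5614 0.0764 0.0178]
key z hist [   0    2 1668   85  478 1106    0] flange med 0.07117225456531759 bar top 0.32438450390403983
```

View pics/q_wrist.png

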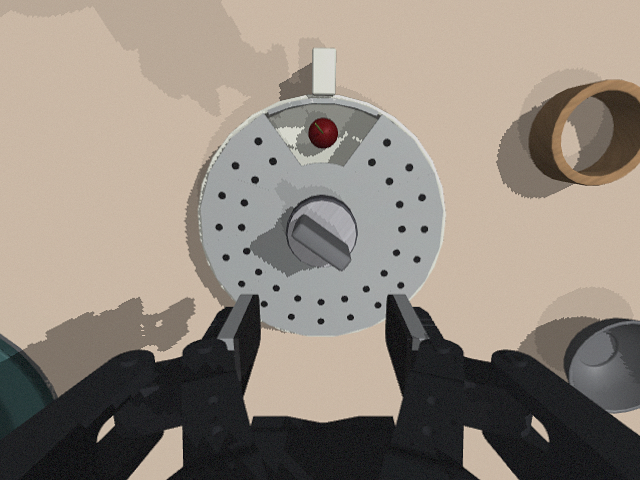

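View pics/q_side.png

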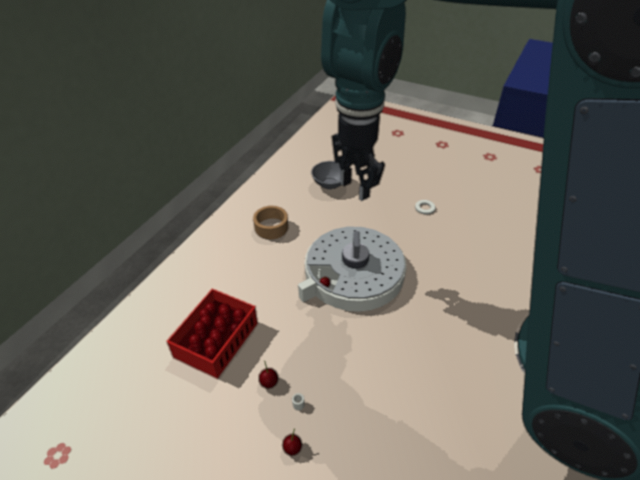

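```bash
python3 -c "
from plant import bot;print(bot.sign_off(), bot.sense()['t'])"
```

```text
the job is handed in; nothing more can be done
the job is handed in; nothing more can be done
```

The job is done and handed in at about 28 s of the 56 s allowed. I meshed the key and pushed it home, turned the cover to line up with the tab, and dropped the smallest cherry through the window.

**Last checks:**
- **Key:** its flange is at 71 mm, where it should be when sitting on the collar. The bar top read 113 mm after release. The final bar-top figure (324 mm) was spoiled by gripper pixels, so I disregarded it.
- **Window:** it sits within 0.003 rad of the tab, though repeat readings of the tab itself vary by about 0.004 rad.
- **Cherry:** it rests on the marked compartment's floor, with its centre at (0.561, 0.076, 0.018), within about 1 mm of the chosen point.
- **Other things:** the two larger cherries, punnet, tape and bowl look unmoved by eye; I did not measure them. The gripper ended well clear above the box.
- **Force:** the highest wrist force I read was about 44 N, when the key seated.

**What failed or disagreed:**
- **First cherry grasp:** the fingers shut above the cherry without moving it.
- **Tool frame:** the wrist and side cameras both put the real finger tips about 38–40 mm behind the reported TCP. I allowed for this on the second grasp, which held.
- **Key grip:** the key had already been gripped by then, so probably only near the top of its bar. It held through the fit and the turn.

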